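# Change the batch in a tipping-bowl tumbler with a sorting card

## Robot

A 6-joint arm with a two-finger parallel gripper is mounted at the origin on the work surface. World frame = base frame: x ahead of the robot, y to its left, z up, the work surface at z = 0. Lengths are in mm, angles in rad, forces in N, time in s.
With the tool pointing down it reaches from about 275 to 750 mm from the base axis. Payload 10.2 kg.
Tool frame: the origin (TCP) lies at the centre of the arm's flange, where the gripper is bolted on; the fingertips stand 173 mm ahead of it and the grasp point (between the pads) lies 155 mm ahead of it; z points along the fingers, y is the line along which they close (so a half turn about z gives the same grasp; the last joint's range is limited). The gripper opens to 85 mm and grips with 20 to 120 N. Pads are 22 mm wide; open, the fingers measure 114 mm over their backs; the gripper's body (76 mm by 85 mm) begins 54 mm behind the grasp point. The pads swing forward as they close: fully open they stand 13 mm farther back than shut.
Start: joints at [1.12, 0.313, 1.498, -0, 1.331, -0.223], TCP at [118.576, 511.441, 404.694] pointing down, gripper open.
Joint ranges: [-2.94, 2.94], [-0.97, 2.17], [0.19, 2.56], [-1.23, 4.37], [0.02, 3.11], [-2.88, 2.88]. Speed limits (rad/s): [2.39, 2.39, 3.01, 3.14, 3.14, 3.14].

## Interface

Orientations are given as a unit quaternion [w, x, y, z].
In Python, from rig import ctrl gives the robot as it stands.
- The arm moves only by the shell command python3 steer.py 'ROWS' [OPENING] [FORCE]. ROWS is a JSON list of rows, 1 to 8 of them, each of 6 numbers: dx, dy, dz in mm, then a rotation vector rx, ry, rz in rad; each row is the pose to reach, as a shift and turn from the pose commanded when the command began, along the tool's axes at that moment; what a row does not reach only later rows make up. A row lasts 1/10 s, in which the tool goes at most 50 mm and 0.15 rad, less where a joint would pass 70% of its speed; a pose out of reach is approached as far as the arm can. OPENING is the opening from 0.0 (shut) to 1.0 (fully open), set as the command begins (- or left out keeps the last). The fingers move at their own pace and stop on an object; FORCE is the grip in N (left out, the last holds). Time passes only in rows, so rows that do not move let the fingers close. It prints the time, the measured TCP pose, the force, the opening and the grip force at its end.
- ctrl.sense(): the state, without advancing time (a new reading comes with each control period).
- ctrl.capture(name): name is "scene" or "side" or "wrist"; returns the picture (384x512x3 uint8, red, green, blue); there is no depth.
- ctrl.calibration(name): a dict with "fx", "fy", "cx", "cy" (pixels), "position" and "attitude" of the camera in the world. Camera axes: x right, y down, z forward; pixel columns grow to the right and rows downward; lengths in mm; the calibration is good to about 2 mm. The wrist camera is an equidistant fisheye: a pixel r from the principal point sees the ray r / f radians off the axis. A picture is of the moment at which its call begins: read the wrist's pose just before it. calibration takes no time and is no camera call; for the wrist camera it gives the pose at the moment of the call.
- ctrl.finish_job(): hands the job in; it is judged then, once.
The state is a dict: "time_s": time; "joints": joint angles; "dq": joint speeds; "tau": joint torques, N m; "eef_pos": TCP position; "ee_rot": TCP orientation; "force": force on the tool from outside, world axes, zero at the start; "wrist_torque": the same for the moment, N m; "grip_width": opening from 0.0 (shut) to 1.0 (fully open); "grip_force": force on a finger pad.
Only numpy, scipy, OpenCV 4.12 (cv2) and the standard library are available. Lean on these libraries where they do the work, as an engineer would, in place of code of your own. Each camera call takes 0.05 s, during which the arm holds its last target. There are 200 camera calls.

## Task

Unload the tumbler: turn the red latch knob until it clicks open, hold the yellow card across the bowl's mouth and press the bowl over with it, so that every wooden puppet head rolls out into the tray through the gap left at the lip while the card keeps the blue rubber balls in the bowl (none may come out). Then let the bowl come back upright, put every dark wooden leg into it for the next batch, turn the latch back until it clicks shut under the bowl's lug, and lay the card flat on its cork mat again. Leave the paint pot, paint tube and brush mug alone.

Things in the scene. Friction and masses are not known exactly. Their poses are not given: they have to be found in the camera images.
- tumbler: Green steel frame, fixed; differs from start to start. Origin: on the bench under the tipping axle; its -x side is the front, facing the robot. Posts (16 mm thick in y, 212 mm high) stand at y +-190 mm with the bowl between; a pillar 50 mm square, 170 mm high, with the latch on it at x -50, y -295; a control box 70 by 90 mm, 104 mm high, at x 100, y 140 mm.
- tray (a point): Centre of the floor of the plywood catch tray fixed in front of the frame (6 mm over the bench): 250 mm in x by 360 mm in y outside, walls 6 mm thick, tops 55 mm over the bench. Axes as the tumbler's. The bowl's lip comes down over the tray when tipped.
- bowl (a joint): Tipping angle of the aluminium bowl, rad: 0 upright (mouth level), up to 0.85 at its stop, lip down over the tray. The motor under it is its counterweight: it rights itself when let go. Pressing it over by the card takes about 5 N at first, 10 to 15 N when fully tipped. Locked at 0 while the latch is shut. Heads begin to roll out at about 0.65 rad; rock it if some stay.
- axle (a point): Point on the tipping axle midway between the posts, 200 mm over the bench; the axle runs along the tumbler's y. It does not move; its axes tip with the bowl.
- rim (a point): Centre of the bowl's mouth in the plane of the rim; tips with the bowl. z: outward normal; -x points to the lip. Upright it is 20 mm in front of the axle and 20 mm above it, 220 mm over the bench. Mouth radius 150 mm inside, 157 mm outside. Inside, a cone slopes about 35 degrees from the rim plane down to the flat floor.
- lip (a point): Front of the bowl's rim (its -x end, middle of the 7 mm wide rim); tips with the bowl. With the card lying on the rim, long side across, a gap of 67 to 84 mm (76 best) from the card's front edge to the lip, along the rim plane, lets the heads out and stops the rubber balls.
- bowl_floor (a point): Centre of the bowl's flat floor, radius 66 mm, 59 mm below the rim plane; tips with the bowl.
- latch (a joint): Latch knob on the pillar, vertical axis: 0 shut (its steel arm points to the bowl, under the bowl's lug), 1.1 rad open (its stop; arm swung towards the front); turns anticlockwise seen from above to open. A sprung plunger makes a detent with its crest at 0.55 rad (about 0.1 N m), felt from 0.12 to 0.98 rad; outside that it stays where it is left.
- latch_grip (a point): Middle of the red knob's grip bar: 52 mm long along this point's y, 18 mm wide in x, 34 mm high (17 mm above and below this point); y points along the latch's arm. At 0 rad y is the tumbler's y. About 219 mm over the bench. The bowl's steel lug, top 206 mm over the bench, comes within 70 mm of it on the bowl's side.
- card: Yellow sorting card: a stiff plate 90 mm (x) by 330 mm (y), 6 mm thick, with a wooden grip standing on its middle, 70 mm long in x, 24 mm wide in y, top 52 mm over the plate's underside. Origin: centre of the underside. Same both ways round. 0.22 kg. Its long side goes across the mouth, along the tumbler's y.
- mat: Cork mat where the card lives, fixed, 120 mm (x) by 370 mm (y), 4 mm thick, origin at its underside's centre.
- head1: Wooden puppet head: a light wooden ball 34 mm across with eyes and a red nose, origin at its centre. 3 to 5 of the heads are present, loose in the bowl.
- head2: Wooden puppet head: a light wooden ball 34 mm across with eyes and a red nose, origin at its centre. 3 to 5 of the heads are present, loose in the bowl.
- head3: Wooden puppet head: a light wooden ball 34 mm across with eyes and a red nose, origin at its centre. 3 to 5 of the heads are present, loose in the bowl.
- head4: Wooden puppet head: a light wooden ball 34 mm across with eyes and a red nose, origin at its centre. 3 to 5 of the heads are present, loose in the bowl.
- head5: Wooden puppet head: a light wooden ball 34 mm across with eyes and a red nose, origin at its centre. 3 to 5 of the heads are present, loose in the bowl.
- rubber1: Blue rubber tumbling ball, 52 mm across, origin at its centre, loose in the bowl; it stays there.
- rubber2: Blue rubber tumbling ball, 52 mm across, origin at its centre, loose in the bowl; it stays there.
- leg1: Rough puppet leg of dark wood lying flat on the bench: shank 80 mm along x, 22 mm wide, 24 mm high, with a foot block (24 mm in x, 22 mm in y, centred at x 28, y 22 mm) at its +x end. Origin: underside of the shank's middle. 2 or 3 legs are present.
- leg2: Rough puppet leg of dark wood lying flat on the bench: shank 80 mm along x, 22 mm wide, 24 mm high, with a foot block (24 mm in x, 22 mm in y, centred at x 28, y 22 mm) at its +x end. Origin: underside of the shank's middle. 2 or 3 legs are present.
- leg3: Rough puppet leg of dark wood lying flat on the bench: shank 80 mm along x, 22 mm wide, 24 mm high, with a foot block (24 mm in x, 22 mm in y, centred at x 28, y 22 mm) at its +x end. Origin: underside of the shank's middle. 2 or 3 legs are present.
- paint_pot: Bystander: paint jar, 64 mm across, 85 mm high.
- paint_tube: Bystander: yellow paint tube with black cap, lying, 152 mm long.
- brush_mug: Bystander: white ceramic cup, 76 mm across, 90 mm high.

How it is judged (in metres and radians):
On the way, in this order (a step that is already met when the one before it is completed fails the run):
1. the latch is clicked open (value of joint latch above 0.9 rad), for 0.2 s.
2. the bowl is being tipped (past 0.45 rad) with the card lying across its mouth and no leg in it yet (value of joint bowl above 0.45 rad and z of card in the frame of rim between -0.015 and 0.02 m and distance between card and rim below 0.075 m and angle between the z axis of card and the z axis of rim, either way round below 0.2 rad and angle between the y axis of card and the y axis of rim, either way round below 0.35 rad and distance between each of leg1, leg2, leg3 and rim above 0.18 m), for 0.2 s.
3. all heads are in the tray, the rubber balls still in the bowl (x of head1 in the frame of tray between -0.125 and 0.125 m and y of head1 in the frame of tray between -0.18 and 0.18 m and z of each of head1, head2, head3, head4, head5 in the frame of tray below 0.035 m and x of head2 in the frame of tray between -0.125 and 0.125 m and y of head2 in the frame of tray between -0.18 and 0.18 m and x of head3 in the frame of tray between -0.125 and 0.125 m and y of head3 in the frame of tray between -0.18 and 0.18 m and x of head4 in the frame of tray between -0.125 and 0.125 m and y of head4 in the frame of tray between -0.18 and 0.18 m and x of head5 in the frame of tray between -0.125 and 0.125 m and y of head5 in the frame of tray between -0.18 and 0.18 m and horizontal distance between each of rubber1, rubber2 and rim below 0.14 m and z of rubber1 in the frame of rim between -0.08 and 0.005 m and z of rubber2 in the frame of rim between -0.08 and 0.005 m), for 0.2 s.
At the end, for the whole second after the job is handed in: Every head lies in the tray; both rubber balls and every leg lie inside the bowl, centres below its rim; the bowl is upright (under 0.05 rad) and the latch shut (under 0.15 rad); the card lies flat on its mat, centre within 40 mm of the mat's and turned under 0.2 rad from it; all at rest (all of step 3 and horizontal distance between each of leg1, leg2, leg3 and rim below 0.14 m and z of leg1 in the frame of rim between -0.08 and 0.005 m and z of leg2 in the frame of rim between -0.08 and 0.005 m and z of leg3 in the frame of rim between -0.08 and 0.005 m and linear speed of each of head1, head2, head3, head4, head5, rubber1, rubber2, leg1, leg2, leg3, card below 0.02 m/s and value of joint bowl below 0.05 rad and value of joint latch below 0.15 rad and horizontal distance between card and mat below 0.04 m and z of card in the frame of mat below 0.008 m and angle between card's own z axis and vertical below 0.06 rad and angle between the y axis of card and the y axis of mat, either way round below 0.2 rad); the robot touches nothing.
It fails at once if a rubber ball leaves the bowl (distance between any of rubber1, rubber2 and rim above 0.19 m).
It fails at once if a bystander is moved more than 30 mm (distance of any of paint_pot, paint_tube, brush_mug from where it was at the start of the episode above 0.03 m).
Of head1, head2, head3, head4, head5 only 3 to 5 are there at a start; the rules pass over those that are not, and their reading is None.
Of leg1, leg2, leg3 only 2 to 3 are there at a start; the rules pass over those that are not, and their reading is None.
At some moment in a run one of card may be knocked a few centimetres aside while the robot is not near it.
It also fails if it takes over 210 s, if anything falls off the work surface, if the arm or the gripper's body presses on something with over 40 N, if the wrist force passes 120 N, or if a joint passes its speed limit or range.

## Working session

There is one attempt and no reset: what is moved stays moved. The work goes in short steps, Python scripts to look and compute and a shell command to move; the robot and the scene stay as the last step left them, time stands still between calls to the robot, and variables do not carry over. Pictures are saved under pics/ and viewed, at most 14 in all, crops included, and the job is handed in when it is done.

```bash
ls; mkdir -p pics; python3 - <<'E'
from rig import ctrl
import cv2
s=ctrl.sense();print({k:s[k] for k in('time_s','eef_pos','ee_rot','force','grip_width')})
for n in('scene','side','wrist'):
    print(n,ctrl.calibration(n)); im=ctrl.capture(n); cv2.imwrite(f'pics/{n}0.png',im[:,:,::-1])
E
```

```text
pics
rig.py
steer.py
{'time_s': 0.0, 'eef_pos': array([118.55884066, 511.39694366, 404.12335723]), 'ee_rot': array([-2.25261980e-04,  1.13645141e-01,  9.93521178e-01, -6.32972418e-04]), 'force': array([-0.16761299,  0.18852696,  0.10485029]), 'grip_width': 0.9990023866992919}
scene {'fx': 377.23841918185593, 'fy': 377.23841918185593, 'cx': 254.22911931553227, 'cy': 188.48461599975138, 'position': array([1004.94278017, -654.49600964,  694.1331301 ]), 'attitude': array([-0.45100228,  0.83156209,  0.28392339, -0.15648942])}
side {'fx': 366.9276959172443, 'fy': 366.9276959172443, 'cx': 259.2932629220811, 'cy': 196.7603376715244, 'position': array([ 327.98733118, -892.8635805 ,  784.66632109]), 'attitude': array([-0.45790514,  0.88424836, -0.07583642,  0.05173536])}
wrist {'fx': 297.3186396354542, 'fy': 297.3186396354542, 'cx': 257.2980662647703, 'cy': 195.573805954634, 'position': array([ 45.27574054, 529.9475398 , 373.61320608]), 'attitude': array([0.11893201, 0.77423043, 0.61461225, 0.09313541])}
```
View pics/scene0.png

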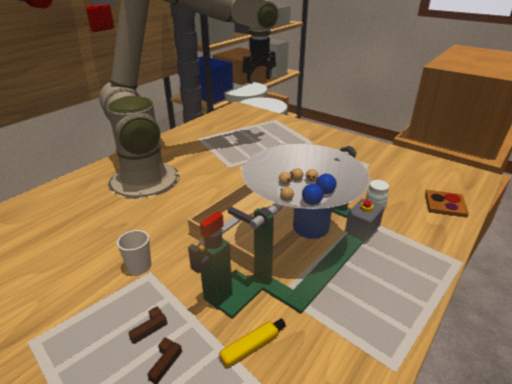

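View pics/side0.png

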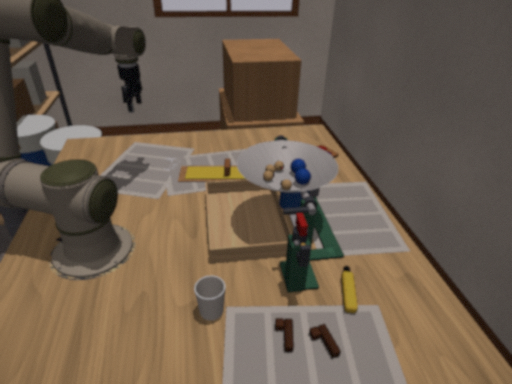

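View pics/wrist0.png

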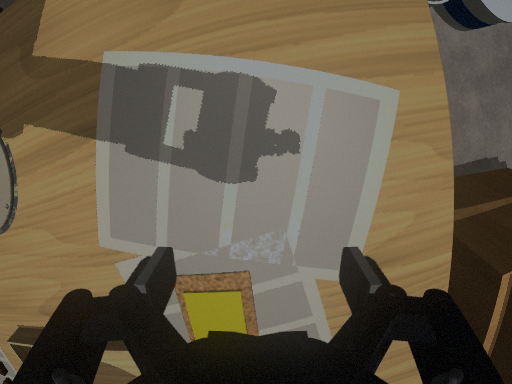

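Scene: red knob at (212,222), bowl centred at (305,175) with 4 heads (about (285,178), (297,174), (311,175), (287,193)) and two blue balls (313,193), (327,183). There are two dark legs at (148,325) and (165,360), the mug at (135,252), the tube at (252,342) and the pot at (378,190). In the side view the card is at (215,173) with its grip at (227,167).

```bash
cat > h.py <<'E'
import numpy as np, cv2
from rig import ctrl
from scipy.spatial.transform import Rotation as R
def rot(q): return R.from_quat(np.roll(np.asarray(q,float),-1))
class View:
    def __init__(s,n,f=None):
        s.n=n; s.c=ctrl.calibration(n); s.im=ctrl.capture(n)
        s.hsv=cv2.cvtColor(s.im,cv2.COLOR_RGB2HSV); s.p=np.array(s.c['position']); s.R=rot(s.c['attitude']).as_matrix()
        if f: cv2.imwrite('pics/'+f+'.png',s.im[:,:,::-1])
    def ray(s,uv):
        uv=np.atleast_2d(np.asarray(uv,float)); x=(uv[:,0]-s.c['cx'])/s.c['fx']; y=(uv[:,1]-s.c['cy'])/s.c['fy']
        if s.n=='wrist':
            r=np.hypot(x,y)+1e-12; d=np.c_[x/r*np.sin(r),y/r*np.sin(r),np.cos(r)]
        else: d=np.c_[x,y,np.ones_like(x)]; d/=np.linalg.norm(d,axis=1)[:,None]
        return d@s.R.T
    def plane(s,uv,z):
        d=s.ray(uv); return s.p+d*((z-s.p[2])/d[:,2])[:,None]
    def proj(s,P):
        q=(np.atleast_2d(P)-s.p)@s.R
        if s.n=='wrist':
            r=np.hypot(q[:,0],q[:,1])+1e-12; k=np.arctan2(r,q[:,2])/r; q2=q[:,:2]*k[:,None]
        else: q2=q[:,:2]/q[:,2:]
        return q2*[s.c['fx'],s.c['fy']]+[s.c['cx'],s.c['cy']]
    def mask(s,lo,hi): return cv2.inRange(s.hsv,np.array(lo),np.array(hi))
    def blobs(s,lo,hi,amin=20,box=None):
        m=s.mask(lo,hi)
        if box: k=np.zeros_like(m); k[box[1]:box[3],box[0]:box[2]]=255; m&=k
        m=cv2.morphologyEx(m,cv2.MORPH_OPEN,np.ones((2,2),np.uint8))
        n,l,st,ce=cv2.connectedComponentsWithStats(m)
        return [(ce[i].round(1),st[i].tolist(),l==i) for i in sorted(range(1,n),key=lambda i:-st[i,4]) if st[i,4]>=amin]
def tri(views,uvs):
    A=np.zeros((3,3));b=np.zeros(3);L=[]
    for v,uv in zip(views,uvs):
        d=v.ray(uv)[0]; M=np.eye(3)-np.outer(d,d); A+=M;b+=M@v.p; L.append((M,v.p))
    x=np.linalg.solve(A,b); return x,[float(np.linalg.norm(M@(x-p)).round(1)) for M,p in L]
def down(yaw):  # tool pointing down, tool y at world angle yaw (mod pi), as matrix
    c,s_=np.cos(yaw),np.sin(yaw); return np.array([[s_,c,0],[-c,s_,0],[0,0,-1]])@np.eye(3) if 0 else np.array([[-s_*-1 if 0 else s_,c,0],[-c,s_,0],[0,0,-1]])
def move(P,Rt=None,base=None):
    """shift & rotvec in tool axes from current pose to TCP P / rotation Rt; base=(pos,R) overrides"""
    if base is None: st=ctrl.sense(); p0=np.array(st['eef_pos']);R0=rot(st['ee_rot']).as_matrix()
    else: p0,R0=base
    d=R0.T@(np.asarray(P)-p0); rv=R.from_matrix(R0.T@Rt).as_rotvec() if Rt is not None else np.zeros(3)
    return d.round(1),rv.round(3)
E
python3 - <<'E'
import numpy as np
from h import *
a=View('scene');b=View('side')
for v in(a,b):
    print(v.n)
    for nm,lo,hi in(('red',(0,180,90),(6,255,255)),('blue',(112,150,40),(128,255,255)),('yel',(25,200,110),(32,255,255)),('dark',(0,80,15),(15,255,75))):
        print(nm,[(tuple(x[0]),x[1]) for x in v.blobs(lo,hi,25)][:7])
for nm,u,w in(('rimL?',(242,172),(237,155)),('rimR',(368,175),(338,160))):
    print(a.plane(u,220).round(),b.plane(w,220).round())
s=ctrl.sense();print(rot(s['ee_rot']).as_matrix().round(3),s['eef_pos'])
E
```

```text
scene
red [((np.float64(212.8), np.float64(220.0)), [202, 213, 21, 15, 169]), ((np.float64(453.2), np.float64(198.4)), [446, 195, 15, 8, 94]), ((np.float64(97.2), np.float64(7.4)), [87, 5, 23, 6, 78]), ((np.float64(368.0), np.float64(203.6)), [365, 201, 7, 6, 32])]
blue [((np.float64(320.5), np.float64(187.6)), [305, 175, 31, 25, 410]), ((np.float64(221.4), np.float64(73.1)), [212, 61, 21, 28, 370]), ((np.float64(202.6), np.float64(79.5)), [201, 75, 4, 10, 38]), ((np.float64(202.7), np.float64(67.3)), [201, 62, 4, 12, 35])]
yel [((np.float64(248.8), np.float64(343.1)), [225, 326, 51, 34, 432])]
dark [((np.float64(350.2), np.float64(125.0)), [301, 109, 98, 32, 793]), ((np.float64(461.4), np.float64(15.6)), [420, 0, 92, 25, 650]), ((np.float64(165.3), np.float64(362.3)), [149, 343, 33, 41, 559]), ((np.float64(148.8), np.float64(331.3)), [131, 319, 36, 25, 271]), ((np.float64(103.1), np.float64(26.1)), [91, 18, 24, 16, 226]), ((np.float64(40.3), np.float64(4.3)), [25, 0, 29, 12, 224]), ((np.float64(260.4), np.float64(72.9)), [253, 66, 15, 17, 109])]
side
red [((np.float64(302.5), np.float64(220.6)), [298, 214, 10, 14, 91])]
blue []
yel []
dark [((np.float64(262.3), np.float64(90.1)), [224, 48, 77, 74, 3838]), ((np.float64(423.3), np.float64(250.0)), [304, 117, 208, 250, 1601]), ((np.float64(165.3), np.float64(128.3)), [101, 114, 128, 22, 1045]), ((np.float64(224.4), np.float64(12.9)), [154, 0, 146, 18, 876]), ((np.float64(326.3), np.float64(339.7)), [311, 326, 30, 32, 389]), ((np.float64(23.0), np.float64(98.8)), [13, 80, 23, 35, 341]), ((np.float64(286.9), np.float64(332.8)), [277, 320, 17, 32, 334])]
[[485. -38. 220.]] [[458. 132. 220.]]
[[738. 138. 220.]] [[768.  55. 220.]]
[[-0.974  0.226 -0.   ]
 [ 0.226  0.974 -0.001]
 [ 0.    -0.001 -1.   ]] [118.5727597  511.41914392 404.42992918]
```

```bash
python3 - <<'E'
from h import *
a=View('scene');b=View('side')
print(tri((a,b),((212.8,220.0),(302.5,220.6))))
print('card',b.plane([(182,180),(186,166),(240,180)],10).round())
print('grip',b.plane((227,163),56).round())
print('legs',b.plane([(326,340),(287,333)],12).round(),a.plane([(165,362),(149,331)],12).round())
print('mug',b.plane((209,308),10).round(),'tube',b.plane((350,292),15).round())
s=ctrl.sense();p=np.array(s['eef_pos']);print((ctrl.calibration('wrist')['position']-p)@rot(s['ee_rot']).as_matrix(), rot(s['ee_rot']).as_matrix().T@rot(ctrl.calibration('wrist')['attitude']).as_matrix())
Rt=np.array([[-1,0,0],[0,1,0],[0,0,-1.]])
print(move([560,110,480],Rt))
E
```

```text
(array([ 568.84161214, -231.91931611,  228.72055758]), [0.2, 0.2])
card [[268. 344.  10.]
 [285. 450.  10.]
 [491. 311.  10.]]
grip [[448. 370.  56.]]
legs [[ 593. -418.   12.]
 [ 507. -385.   12.]] [[ 600. -421.   12.]
 [ 520. -395.   12.]]
mug [[ 328. -279.   10.]] tube [[ 703. -293.   15.]]
[75.56623683  1.55216717 30.59397976] [[-1.40135590e-03 -9.54286005e-01 -2.98891715e-01]
 [ 9.99998655e-01 -1.08253841e-03 -1.23222808e-03]
 [ 8.52336245e-04 -2.98893040e-01  9.54286238e-01]]
(array([-520.7, -291.4,  -75.4]), array([-0.   , -0.   , -0.228]))
```

```bash
python3 steer.py '[[-43,-24,-6,0,0,-0.03],[-86,-48,-12,0,0,-0.06],[-130,-73,-19,0,0,-0.09],[-173,-97,-25,0,0,-0.12],[-217,-121,-31,0,0,-0.15],[-260,-145,-37,0,0,-0.18],[-303,-169,-44,0,0,-0.21],[-347,-194,-50,0,0,-0.228]]'
python3 - <<'E'
from h import *
print(move([560,60,480],np.array([[-1,0,0],[0,1,0],[0,0,-1.]])))
E
```

```text
time_s: 1.15
eef_pos: [412.8, 243.4, 455.1]
ee_rot: [0.0, -0.001, 1.0, 0.0]
force: [0.3, 0.9, 0.5]
grip_width: 0.998
grip_force: 0.0
(array([-147. , -183.5,  -24.9]), array([0.   , 0.001, 0.001]))
```

```bash
python3 steer.py '[[-30,-37,-5,0,0,0],[-60,-74,-10,0,0,0],[-90,-111,-15,0,0,0],[-120,-148,-20,0,0,0],[-147,-183,-25,0,0,0],[-147,-183,-25,0,0,0],[-147,-183,-25,0,0,0]]'
python3 - <<'E'
from h import *
w=View('wrist','w1'); print(w.p)
E
```

```text
time_s: 1.85
eef_pos: [559.0, 61.6, 479.1]
ee_rot: [-0.0, 0.001, 1.0, 0.0]
force: [-1.1, 0.7, -0.4]
grip_width: 0.998
grip_force: 0.0
[483.74057456  62.94618644 448.51729856]
```

View pics/w1.png

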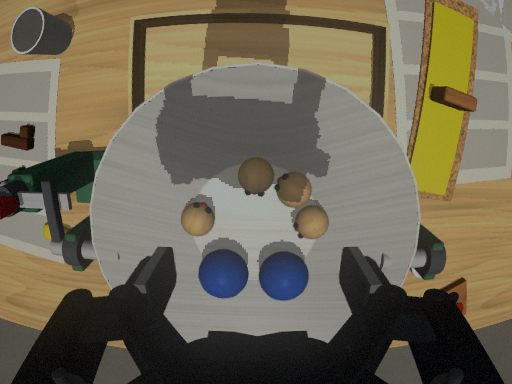

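Wrist view: rim circle with top at (257,66), left (91,205) and right (420,215). The four heads are at (256,175), (294,188), (198,218) and (311,222), and the balls at (223,273) and (284,275). The card is at (445,100) with its grip at (453,98), the tray edge is along the top, and one leg shows at (18,136).

```bash
cat >> h.py <<'E'
def fit_circle(P):
    from scipy.optimize import least_squares
    x0=[*P[:,:2].mean(0),157]
    r=least_squares(lambda q:np.hypot(P[:,0]-q[0],P[:,1]-q[1])-q[2],x0,loss='soft_l1',f_scale=1.); return r.x
def rim(w,c0=(610,65),z=220,angs=None,rr=(140,175)):
    g=cv2.GaussianBlur(w.hsv[:,:,1].astype(np.float32),(3,3),0); out=[]
    for t in np.radians(angs):
        rad=np.arange(rr[0],rr[1],.5); pts=np.c_[c0[0]+rad*np.cos(t),c0[1]+rad*np.sin(t),0*rad+z]
        uv=w.proj(pts).astype(np.float32); val=cv2.remap(g,uv[None,:,0],uv[None,:,1],cv2.INTER_LINEAR)[0]
        d=val[4:]-val[:-4]; i=int(np.argmax(d))
        if d[i]>25: out.append(pts[i+2])
    return np.array(out)
E
python3 - <<'E'
from h import *
w=View('wrist')
angs=np.arange(100,261,3)
for z in(210,220,230):
    c=(610,65)
    for _ in range(3):
        P=rim(w,c,z,angs); q=fit_circle(P); c=q[:2]
    print(z,q.round(1),len(P),np.abs(np.hypot(*(P[:,:2]-q[:2]).T)-q[2]).mean().round(2))
c=q[:2]
# knob red & tray & card
print([(x[0],x[1]) for x in w.blobs((0,150,60),(8,255,255),20)])
y=w.blobs((22,150,100),(33,255,255),200)[0]; 
print('card blob',y[0],y[1]); cs=max(cv2.findContours(y[2].astype(np.uint8),0,1)[0],key=cv2.contourArea)
cw=w.plane(cs[:,0,:],10); r=cv2.minAreaRect(cw[:,:2].astype(np.float32)); print(r)
m=cv2.cvtColor(w.im,cv2.COLOR_RGB2GRAY); e=cv2.Canny(m,60,150); L=cv2.HoughLinesP(e,1,np.pi/180,40,minLineLength=50,maxLineGap=6)
for l in L[:,0]:
    if l[1]<130 and l[3]<130 and 120<l[0]<395 and 120<l[2]<395: q=w.plane([l[:2],l[2:]],55)[:,:2]; d=q[1]-q[0]; print(l,q.round(0).tolist(),np.degrees(np.arctan2(d[1],d[0])).round(2))
E
```

```text
210 [611.8  59.1 163.1] 53 0.54
220 [606.6  59.3 156.4] 54 0.82
230 [601.2  59.5 149.6] 54 0.78
[(array([460.8, 307.2]), [458, 304, 6, 8, 33])]
card blob [442.9 101. ] [411, 3, 64, 194, 6893]
((453.15484619140625, 378.8040771484375), (91.13935089111328, 329.9002990722656), 81.31007385253906)
[197  23 275  23] [[368.0, -16.0], [371.0, 87.0]] 88.28
[214  96 265  98] [[470.0, 7.0], [473.0, 74.0]] 86.89
[294  15 353  21] [[358.0, 112.0], [360.0, 193.0]] 88.87
[144 101 144  48] [[471.0, -91.0], [396.0, -90.0]] 179.34
[383 111 385  33] [[484.0, 238.0], [371.0, 240.0]] 178.83
[281  24 349  30] [[372.0, 95.0], [374.0, 187.0]] 88.83
[202  70 263  65] [[434.0, -9.0], [429.0, 71.0]] 93.41
```

```bash
python3 steer.py '[[0,-50,0,0,0,0],[0,-100,0,0,0,0],[0,-150,10,0,0,0],[0,-200,30,0,0,0],[0,-250,50,0,0,0],[0,-296,70,0,0,0],[0,-296,70,0,0,0],[0,-296,70,0,0,0]]'
python3 - <<'E'
from h import *
w=View('wrist','w2'); s=ctrl.sense(); print(s['joints'].round(2),s['eef_pos'])
print([(x[0],x[1]) for x in w.blobs((0,130,50),(9,255,255),40)][:4])
cv2.imwrite('pics/w2c.png',cv2.resize(w.im[60:300,150:470,::-1],None,fx=2,fy=2))
E
```

```text
time_s: 2.75
eef_pos: [558.7, -233.9, 409.0]
ee_rot: [-0.001, 0.0, 1.0, 0.0]
force: [-0.2, 0.1, -0.6]
grip_width: 1.003
grip_force: 0.0
[-0.59  0.49  1.23  0.    1.42 -2.16] [ 558.94491325 -232.69690804  409.9638063 ]
[(array([255.2, 253.1]), [210, 229, 91, 48, 3990])]
```

View pics/w2c.png

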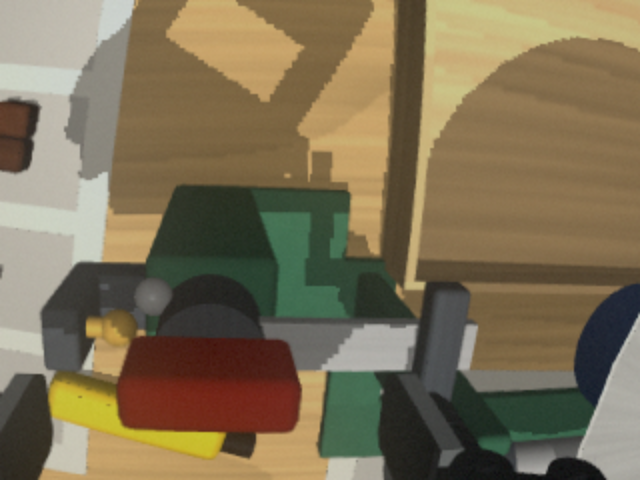

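Crop: the red knob bar spans about (118–300, 337–432) in the crop, i.e. (210–300, 229–276) in the full image. The arm points right, under the lug at crop (445,330), and the tube lies below the pillar.

```bash
python3 - <<'E'
from h import *
a=View('scene');b=View('side');w=View('wrist')
ua=[x for x in a.blobs((0,150,60),(8,255,255),40,(190,200,235,250))][0]; ub=b.blobs((0,150,60),(8,255,255),40,(285,200,320,250))[0]; uw=w.blobs((0,130,50),(9,255,255),40,(190,200,330,300))[0]
print(ua[:2],ub[:2],uw[:2]); print(tri((a,b,w),(ua[0],ub[0],uw[0])))
# top-edge extents at plane 236 in wrist
cs=max(cv2.findContours(uw[2].astype(np.uint8),0,1)[0],key=cv2.contourArea)
ap=cv2.approxPolyDP(cs,4,True)[:,0]; print(ap.tolist(), w.plane(ap,236)[:,:2].round().tolist(), w.plane(ap,202)[:,:2].round().tolist())
c=-0.022; Rt=np.array([[np.sin(c),np.cos(c),0],[-np.cos(c),np.sin(c),0],[0,0,-1.]]); print(np.linalg.det(Rt),move([569.5,-234,410],Rt))
E
```

```text
Traceback (most recent call last):
IndexError: list index out of range
```

```bash
python3 - <<'E'
from h import *
a=View('scene');b=View('side');w=View('wrist')
uw=w.blobs((0,130,50),(9,255,255),40,(190,200,330,300))[0]
print(tri((a,b,w),((212.8,220.0),(302.5,220.6),uw[0])))
cs=max(cv2.findContours(uw[2].astype(np.uint8),0,1)[0],key=cv2.contourArea)
ap=cv2.approxPolyDP(cs,4,True)[:,0]; print(ap.tolist(), w.plane(ap,236)[:,:2].round().tolist(), w.plane(ap,202)[:,:2].round().tolist())
c=-0.022; Rt=np.array([[np.sin(c),np.cos(c),0],[-np.cos(c),np.sin(c),0],[0,0,-1.]]); print(np.linalg.det(Rt),move([569.5,-234,410],Rt))
E
```

```text
(array([ 567.5174666 , -232.45618671,  228.00626895]), [1.5, 1.5, 2.7])
[[216, 228], [208, 249], [211, 270], [295, 272], [298, 251], [291, 230]] [[547.0, -253.0], [560.0, -259.0], [573.0, -258.0], [575.0, -210.0], [561.0, -209.0], [548.0, -214.0]] [[562.0, -259.0], [578.0, -265.0], [595.0, -264.0], [596.0, -205.0], [579.0, -204.0], [563.0, -209.0]]Traceback (most recent call last):
  File "<stdin>", line 7, in <module>
  File "h.py", line 42, in move
    d=R0.T@(np.asarray(P)-p0); rv=R.from_matrix(R0.T@Rt).as_rotvec() if Rt is not None else np.zeros(3)
                                  ~~~~~~~~~~~~~^^^^^^^^^
  File "scipy/spatial/transform/_rotation.pyx", line 1143, in scipy.spatial.transform._rotation.Rotation.from_matrix
ValueError: Non-positive determinant (left-handed or null coordinate frame) in rotation matrix 0: [[ 2.37573805e-02 -9.99717290e-01  9.62272524e-04]
 [-9.99717604e-01 -2.37568392e-02  5.70095344e-04]
 [ 5.47073619e-04  9.75544754e-04  9.99999375e-01]].
```

```bash
python3 - <<'E'
s=open('h.py').read(); i=s.index('    c,s_='); j=s.index('def move')
open('h.py','w').write(s[:i]+"    c,s_=np.cos(yaw),np.sin(yaw); return np.array([[-s_,c,0],[c,s_,0],[0,0,-1.]])\n"+s[j:])
E
python3 -c "
from h import *
print(move([568,-234,410],down(-0.022)))"
python3 steer.py '[[0,0,0,0,0,0.15],[0,0,0,0,0,0.3],[-2,0,0,0,0,0.45],[-4,0,0,0,0,0.6],[-6,0,0,0,0,0.75],[-8,0,0,0,0,0.9],[-9,0,0,0,0,1.05],[-9,0,0,0,0,1.2]]' 0.6
python3 -c "
from h import *
print(move([568,-234,377],down(-0.022)))"
```

```text
(array([-9. , -1.3,  0.3]), array([0.000e+00, 1.000e-03, 1.595e+00]))
time_s: 3.9
eef_pos: [568.0, -233.3, 409.8]
ee_rot: [0.0, 0.567, 0.824, 0.0]
force: [-0.3, -0.1, -0.6]
grip_width: 0.6
grip_force: 0.0
(array([-0.6, -0.3, 32.8]), array([0.   , 0.   , 0.388]))
```

```bash
python3 steer.py '[[-1,0,0,0,0,0.15],[-1,0,0,0,0,0.3],[-1,0,0,0,0,0.388],[-1,0,10,0,0,0.388],[-1,0,20,0,0,0.388],[-1,0,28,0,0,0.388],[-1,0,33,0,0,0.388],[-1,0,33,0,0,0.388]]'
python3 -c "
from h import *
print(move([568,-234,377],down(-0.022)))"
python3 steer.py '[[0,0,0,0,0,0],[0,0,0,0,0,0],[0,0,0,0,0,0],[0,0,0,0,0,0],[0,0,0,0,0,0],[0,0,0,0,0,0]]' 0 40
```

```text
time_s: 4.7
eef_pos: [568.1, -234.8, 375.5]
ee_rot: [-0.001, 0.713, 0.701, -0.0]
force: [-0.6, 0.6, -1.0]
grip_width: 0.597
grip_force: 0.0
(array([ 0.8, -0.2, -1.5]), array([-0.001, -0.001,  0.006]))
time_s: 5.3
eef_pos: [567.5, -235.0, 377.2]
ee_rot: [-0.001, 0.713, 0.701, -0.001]
force: [-10.5, 1.2, 4.2]
grip_width: 0.204
grip_force: 41.3
```

```bash
python3 steer.py '[[0,0,0,0,0,-0.15],[0,0,0,0,0,-0.3],[0,0,0,0,0,-0.45],[0,0,0,0,0,-0.6],[0,0,0,0,0,-0.75],[0,0,0,0,0,-0.9],[0,0,0,0,0,-1.05],[0,0,0,0,0,-1.1]]'
python3 steer.py '[[0,0,0,0,0,0],[0,0,0,0,0,0],[0,0,0,0,0,0]]'
python3 -c "
from h import *
s=ctrl.sense();r=rot(s['ee_rot']).as_matrix();print(np.arctan2(r[1,1],r[0,1]),s['wrist_torque'])"
```

```text
time_s: 6.1
eef_pos: [567.1, -235.2, 377.2]
ee_rot: [-0.002, 0.24, 0.971, -0.001]
force: [-13.3, -0.2, 6.8]
grip_width: 0.208
grip_force: 43.2
time_s: 6.4
eef_pos: [567.1, -235.2, 377.2]
ee_rot: [-0.002, 0.242, 0.97, -0.0]
force: [-13.5, 0.6, 6.0]
grip_width: 0.203
grip_force: 41.8
1.0813266088865974 [ 0.23138471  2.00411491 -0.59796423]
```

```bash
python3 steer.py '[[0,0,0,0,0,0],[0,0,0,0,0,0],[0,0,0,0,0,0],[0,0,-20,0,0,0],[0,0,-50,0,0,0],[0,0,-90,0,0,0],[0,0,-120,0,0,0],[0,0,-120,0,0,0]]' 0.6
python3 - <<'E'
from h import *
w=View('wrist'); 
B=w.blobs((0,130,50),(9,255,255),200)
for x in B[:2]:
    cs=max(cv2.findContours(x[2].astype(np.uint8),0,1)[0],key=cv2.contourArea); r=cv2.minAreaRect(w.plane(cs[:,0],236)[:,:2].astype(np.float32)); print(x[0],x[1],r)
print(move([453,379,440],down(-0.1517)),move([453,379,440],down(np.pi-0.1517)),ctrl.sense()['joints'].round(2))
E
```

```text
time_s: 7.2
eef_pos: [567.9, -234.4, 501.2]
ee_rot: [0.004, 0.241, 0.97, -0.001]
force: [-0.4, 0.0, -0.1]
grip_width: 0.6
grip_force: 0.0
[256.7 191.5] [247, 160, 21, 64, 1270] ((565.8422241210938, -232.1584930419922), (16.590566635131836, 54.61565399169922), 61.39027404785156)
(array([389.3, 488.2,  56.6]), array([0.002, 0.004, 1.235])) (array([389.3, 488.2,  56.6]), array([-0.004,  0.002, -1.907])) [-0.58  0.48  1.01  0.    1.64 -1.67]
```

```bash
python3 steer.py '[[30,38,0,0,0,0.1],[60,76,0,0,0,0.2],[90,113,0,0,0,0.3],[120,150,0,0,0,0.4],[150,188,0,0,0,0.5],[180,226,0,0,0,0.6],[210,264,0,0,0,0.7],[240,301,0,0,0,0.8]]' 1
python3 -c "
from h import *
print(move([453,379,400],down(-.1517)))"
```

```text
time_s: 8.05
eef_pos: [496.5, 145.5, 495.2]
ee_rot: [-0.001, 0.602, 0.799, -0.001]
force: [1.2, -0.4, -0.4]
grip_width: 0.998
grip_force: 0.0
(array([236.4,  22.6,  95.3]), array([-0.002, -0.   ,  0.431]))
```

```bash
python3 steer.py '[[45,4,18,0,0,0.08],[90,8,36,0,0,0.16],[135,12,54,0,0,0.24],[180,17,72,0,0,0.32],[220,21,88,0,0,0.4],[236,22.6,95,0,0,0.431],[236,22.6,95,0,0,0.431],[236,22.6,95,0,0,0.431]]'
python3 - <<'E'
from h import *
w=View('wrist','w3'); a=View('scene'); b=View('side')
y=w.blobs((22,150,90),(33,255,255),200); u=np.zeros_like(w.im[:,:,0])
for x in y: print(x[0],x[1]); u|=(x[2]*255).astype(np.uint8)
cs=np.vstack(cv2.findContours(u,0,1)[0])
r=cv2.minAreaRect(w.plane(cs[:,0],10)[:,:2].astype(np.float32)); print(r)
print(move([453,379,191],down(-.1517)),ctrl.sense()['joints'].round(2))
E
```

```text
time_s: 8.85
eef_pos: [453.0, 376.2, 400.7]
ee_rot: [-0.0, 0.757, 0.653, -0.001]
force: [0.0, 0.5, -0.2]
grip_width: 1.001
grip_force: 0.0
[257.1 167.6] [129, 133, 256, 71, 16065]
((452.30975341796875, 375.6974792480469), (90.104248046875, 330.3742980957031), 81.31462860107422)
(array([  3.3,  -1. , 210.9]), array([ 0.   , -0.   ,  0.003])) [ 0.49  0.46  1.3  -0.    1.39  0.64]
```

View pics/w3.png

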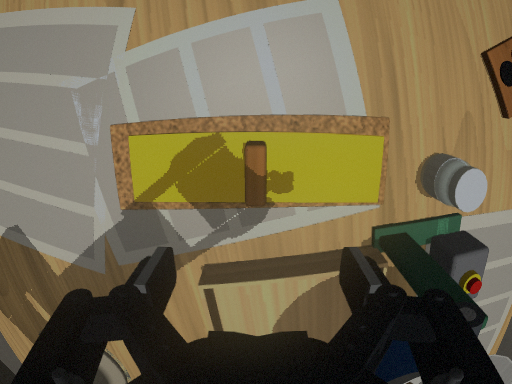

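Wrist view: the card (129–385, 133–204) lies on the cork mat (corners about (110,125), (390,117), (387,207), (124,210)). The grip stands at (256,173), and the pot at (460,185) is well clear.

```bash
python3 - <<'E'
from h import *
w=View('wrist'); b=View('side')
m=w.plane([(110,125),(390,117),(387,207),(124,210)],4)[:,:2]; print('mat',m.round().tolist(),m.mean(0),[np.hypot(*(m[i]-m[i-1])).round() for i in range(4)])
g=w.blobs((5,80,30),(21,255,255),100,(235,135,280,212)); print([(x[0],x[1]) for x in g])
print('grip top ends z56',w.plane([(256,141),(256,206)],56).round(),w.plane([(256,141),(256,206)],10).round())
k=b.blobs((5,120,20),(20,255,180),15,(215,150,240,185)); print([(x[0],x[1]) for x in k])
for x in k[:1]: print(tri((w,b),((256,172),x[0])))
E
```

```text
mat [[269.0, 465.0], [636.0, 419.0], [626.0, 294.0], [259.0, 345.0]] [447.69645741 380.93001485] [np.float64(120.0), np.float64(370.0), np.float64(125.0), np.float64(370.0)]
[(array([255.3, 177.4]), [236, 142, 45, 67, 1512])]
grip top ends z56 [[459. 415.  56.]
 [448. 343.  56.]] [[458. 409.  10.]
 [445. 327.  10.]]
[(array([227.8, 169.5]), [225, 161, 6, 16, 76])]
(array([451.43065685, 374.04809165,  23.62423621]), [1.1, 1.1])
```

```bash
python3 steer.py '[[2,0,45,0,0,0],[2,0,90,0,0,0],[2,0,135,0,0,0],[2,0,170,0,0,0],[2,0,190,0,0,0],[2,0,205,0,0,0],[2,0,211,0,0,0],[2,0,211,0,0,0]]'
python3 steer.py '[[0,0,0,0,0,0],[0,0,0,0,0,0],[0,0,0,0,0,0],[0,0,0,0,0,0],[0,0,0,0,0,0],[0,0,0,0,0,0],[0,0,0,0,0,0]]' 0 110
```

```text
time_s: 9.9
eef_pos: [453.6, 378.3, 190.6]
ee_rot: [0.0, 0.758, 0.653, 0.0]
force: [-0.2, -0.6, -0.4]
grip_width: 1.001
grip_force: 0.0
time_s: 10.6
eef_pos: [453.4, 378.6, 191.2]
ee_rot: [0.0, 0.757, 0.653, 0.0]
force: [-1.6, 0.1, 5.7]
grip_width: 0.269
grip_force: 108.5
```

```bash
python3 steer.py '[[0,0,-10,0,0,0],[0,0,-40,0,0,0],[0,0,-90,0,0,0],[0,0,-140,0,0,0],[0,0,-190,0,0,0],[0,0,-240,0,0,0],[0,0,-269,0,0,0],[0,0,-269,0,0,0]]'
python3 -c "
from h import *
print(move([574,60,460],down(1.549)), ctrl.sense()['joints'].round(2))
w=View('wrist')
y=w.blobs((22,150,60),(33,255,255),200); print([(x[0],x[1]) for x in y])
"
```

```text
time_s: 11.4
eef_pos: [452.9, 378.2, 464.4]
ee_rot: [0.001, 0.757, 0.653, 0.004]
force: [1.1, -0.6, -2.2]
grip_width: 0.271
grip_force: 108.3
(array([-296.9,  166.7,    4.1]), array([ 0.009,  0.002, -1.697])) [ 0.5   0.43  1.18 -0.    1.52  0.65]
[(array([258.2, 227.8]), [16, 172, 486, 132, 46339])]
```

```bash
python3 steer.py '[[-25,14,0,0,0,-0.14],[-50,28,0,0,0,-0.28],[-75,42,0,0,0,-0.42],[-100,56,0,0,0,-0.56],[-125,70,0,0,0,-0.7],[-150,84,0,0,0,-0.84],[-175,98,0,0,0,-0.98],[-200,112,0,0,0,-1.12]]'
python3 -c "
from h import *
print(move([574,60,445],down(1.549)), ctrl.sense()['joints'].round(2))
"
```

```text
time_s: 12.25
eef_pos: [534.9, 163.0, 457.4]
ee_rot: [-0.002, 0.292, 0.956, -0.001]
force: [-0.6, -0.3, -1.9]
grip_width: 0.269
grip_force: 108.1
(array([-90. , -63.5,  12.2]), array([-0.002, -0.004, -0.571])) [ 0.09  0.36  1.3  -0.    1.49 -0.89]
```

```bash
python3 steer.py '[[-20,-14,2,0,0,-0.14],[-40,-28,4,0,0,-0.28],[-60,-42,6,0,0,-0.42],[-80,-56,9,0,0,-0.571],[-90,-63.5,12,0,0,-0.571],[-90,-63.5,12,0,0,-0.571],[-90,-63.5,12,0,0,-0.571]]'
python3 - <<'E'
from h import *
print(ctrl.sense()['eef_pos'],move([574,60,445],down(1.549)))
w=View('wrist','w4')
P=rim(w,(606.6,59.3),220,np.arange(120,245,3)); q=fit_circle(P) if len(P) else None; print(q,len(P),np.abs(np.hypot(*(P[:,:2]-q[:2]).T)-q[2]).mean() if len(P) else 0)
y=w.blobs((22,150,60),(33,255,255),500)[0]
cs=max(cv2.findContours(y[2].astype(np.uint8),0,1)[0],key=cv2.contourArea)
for z in(264,258): print(cv2.minAreaRect(w.plane(cs[:,0],z)[:,:2].astype(np.float32)))
E
```

```text
time_s: 12.95
eef_pos: [573.0, 61.6, 446.9]
ee_rot: [-0.001, 0.015, 1.0, 0.0]
force: [0.3, 0.5, -1.7]
grip_width: 0.268
grip_force: 108.0
[572.98338091  61.55168355 446.8517395 ] (array([-1.1, -1.5,  1.8]), array([ 0.   , -0.002, -0.009]))
[607.03146763  59.43857958 156.84516027] 41 0.6260570778205164
((578.2107543945312, 63.680320739746094), (333.9631042480469, 92.1295394897461), 88.08013153076172)
((581.3800048828125, 63.62065124511719), (347.11376953125, 95.7574462890625), 88.08015441894531)
```

View pics/w4.png

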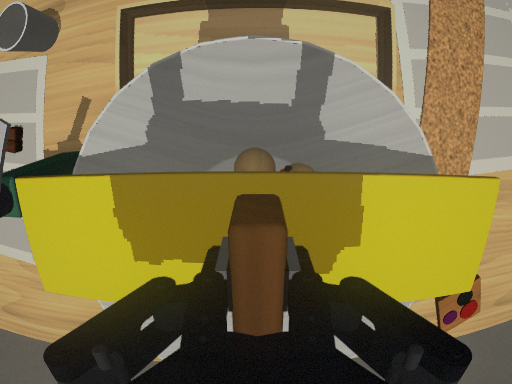

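Wrist view: the card is held across the mouth with its front edge along row 174 (18–498), the grip is centred at (257,260), and the heads are beneath it. The mat (450,90) is empty.

```bash
python3 - <<'E'
from h import *
w=View('wrist'); s=ctrl.sense(); z=s['eef_pos'][2]-187.2
e=[]
for c in range(100,440,20):
    col=np.where((w.hsv[:,c,0]>20)&(w.hsv[:,c,0]<34)&(w.hsv[:,c,1]>150)&(np.arange(384)>150))[0]; e.append(w.plane((c,col[0]),z)[0])
e=np.array(e); f=np.polyfit(e[:,1],e[:,0],1); print('front edge x at y=60:',np.polyval(f,60),'slope',f[0],'TCP',s['eef_pos'],z)
for r in(200,230,260):
    row=np.where((w.hsv[r,:,0]>20)&(w.hsv[r,:,0]<34)&(w.hsv[r,:,1]>150))[0]; print(w.plane([(row[0],r),(row[-1],r)],z+6)[:,:2].round(1).tolist())
E
```

```text
front edge x at y=60: 532.9182769861753 slope 0.030881286363329243 TCP [572.86059893  61.96793461 447.48503305] 260.285033045372
[[542.8, -99.9], [552.8, 227.9]]
[[565.1, -100.6], [575.2, 227.2]]
[[589.2, -100.9], [599.2, 226.0]]
```

```bash
python3 steer.py '[[3.4,-3.4,8,0,0,-0.008],[3.4,-3.4,18,0,0,-0.008],[3.4,-3.4,28,0,0,-0.008],[3.4,-3.4,36,0,0,-0.008],[3.4,-3.4,36,0,0,-0.008],[3.4,-3.4,36,0,0,-0.008]]'
python3 steer.py '[[0,0,1,0,0,0],[0,0,2,0,0,0],[0,0,3,0,0,0],[0,0,3,0,0,0],[0,0,3,0,0,0]]'
python3 -c "
from h import *
print(move([569.5,58.5,407],down(1.549)))"
```

```text
time_s: 13.65
eef_pos: [569.8, 57.7, 411.5]
ee_rot: [-0.0, 0.01, 1.0, 0.0]
force: [-0.3, -0.3, -1.4]
grip_width: 0.268
grip_force: 108.0
time_s: 14.15
eef_pos: [569.7, 57.7, 408.6]
ee_rot: [0.0, 0.01, 1.0, -0.0]
force: [-0.9, 0.2, -1.5]
grip_width: 0.267
grip_force: 108.0
(array([0.2, 0.8, 1.6]), array([-0.   ,  0.   ,  0.002]))
```

```bash
for i in 1 2; do python3 steer.py '[[0,0,0.5,0,0,0],[0,0,1,0,0,0],[0,0,1,0,0,0],[0,0,1,0,0,0]]' | grep -E 'eef|force'; done
```

```text
eef_pos: [569.7, 57.7, 407.5]
force: [-0.3, 0.0, -1.1]
grip_force: 108.0
eef_pos: [569.6, 57.7, 407.0]
force: [-2.8, 0.7, 5.7]
grip_force: 108.7
```

```bash
for i in 1 2; do python3 steer.py '[[0,0,0.5,0,0,0],[0,0,1,0,0,0],[0,0,1,0,0,0],[0,0,1,0,0,0]]' | grep -E 'eef|force'; done
```

```text
eef_pos: [569.4, 57.7, 406.8]
force: [-6.7, 0.0, 10.4]
grip_force: 109.8
eef_pos: [569.2, 57.7, 406.7]
force: [-10.2, -1.3, 15.6]
grip_force: 110.5
```

```bash
python3 steer.py '[[10.3,0,3.1,0,-0.05,0],[20.4,0,6.8,0,-0.1,0],[30.3,0,10.9,0,-0.15,0],[40,0,15.6,0,-0.2,0],[49.4,0,20.7,0,-0.25,0],[58.6,0,26.2,0,-0.3,0],[67.5,0,32.3,0,-0.35,0],[76.1,0,38.7,0,-0.4,0]]'
cat >> h.py <<'E'
def card_state(a=None):
    s=ctrl.sense(); r=rot(s['ee_rot']).as_matrix(); th=np.arctan2(r[0,2],-r[2,2]); p=np.array(s['eef_pos']); c=p+r@np.array([-4.5,1.5,187.2])
    ax=np.array([627,59,200.]); d=c-ax; x=d[0]*np.cos(th)+d[2]*np.sin(th); z=-d[0]*np.sin(th)+d[2]*np.cos(th)
    print('theta',th.round(3),'card in rim x',(x+20).round(1),'z',(z-20).round(1),'F',s['force'].round(1),'T',s['wrist_torque'].round(2),s['time_s'])
E
python3 -c "
from h import *
card_state(); View('scene','sc1')"
```

```text
time_s: 16.55
eef_pos: [493.0, 59.3, 368.1]
ee_rot: [0.202, 0.009, 0.979, -0.002]
force: [-13.4, 1.6, 19.4]
grip_width: 0.269
grip_force: 111.3
theta 0.407 card in rim x -32.1 z 0.2 F [-13.4   1.6  19.4] T [-0.25  0.44 -0.08] 16.55
```

View pics/sc1.png

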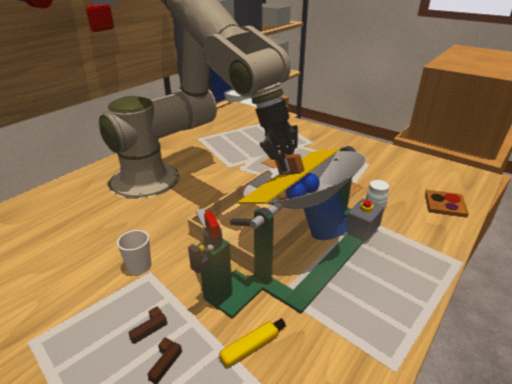

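The bowl tips with the card flat on its rim at (300,180); the balls are at (303,187) and the legs untouched. I'll continue the same arc.

```bash
python3 steer.py '[[10.3,0,3.1,0,-0.05,0],[20.4,0,6.8,0,-0.1,0],[30.3,0,10.9,0,-0.15,0],[40,0,15.6,0,-0.2,0],[49.4,0,20.7,0,-0.25,0],[58.6,0,26.2,0,-0.3,0],[67.5,0,32.3,0,-0.35,0],[76.1,0,38.7,0,-0.4,0]]'
python3 steer.py '[[0,0,0,0,0,0],[0,0,0,0,0,0],[0,0,0,0,0,0],[0,0,0,0,0,0],[0,0,0,0,0,0]]' | grep force
python3 -c "
from h import *
card_state(); View('scene','sc2'); View('side','sd2');View('wrist','w5')
a=cv2.imread('pics/sc2.png')[130:270,150:410];b=cv2.imread('pics/sd2.png')[120:260,170:430];cv2.imwrite('pics/m2.png',cv2.resize(np.vstack([a,b]),None,fx=2,fy=2))"
```

```text
time_s: 17.4
eef_pos: [439.3, 60.4, 304.2]
ee_rot: [0.388, 0.008, 0.922, -0.004]
force: [-18.0, 9.3, 21.9]
grip_width: 0.271
grip_force: 112.1
force: [-27.1, -4.4, 20.8]
grip_force: 112.5
theta 0.794 card in rim x -32.6 z -0.5 F [-27.1  -4.4  20.8] T [-1.14 -0.03 -0.84] 17.9
```

View pics/m2.png

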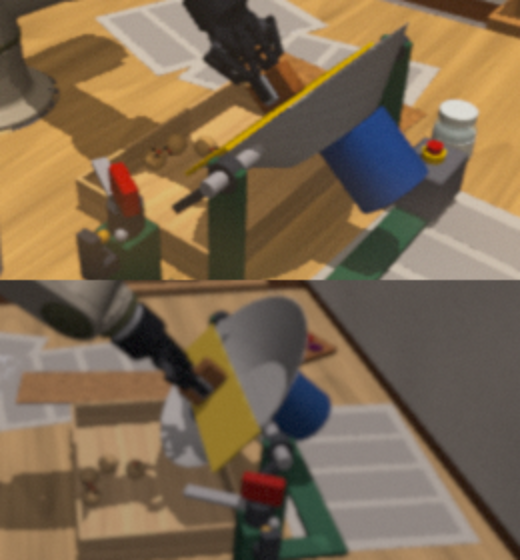

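The bowl is fully tipped with the card flat on the rim. Heads lie in the tray, at about (90–140, 465–495) in the lower crop; I'll count them in a picture.

```bash
python3 - <<'E'
import cv2,numpy as np
b=cv2.imread('pics/sd2.png')[190:260,190:290];w=cv2.imread('pics/w5.png')
cv2.imwrite('pics/m3.png',np.vstack([cv2.resize(b,(500,350),interpolation=cv2.INTER_CUBIC),cv2.resize(w,(332,249))[:,:].copy() if 0 else np.hstack([cv2.resize(w,(332,249)),np.zeros((249,168,3),np.uint8)])]))
E
```

```text
(no output)
```

View pics/m3.png

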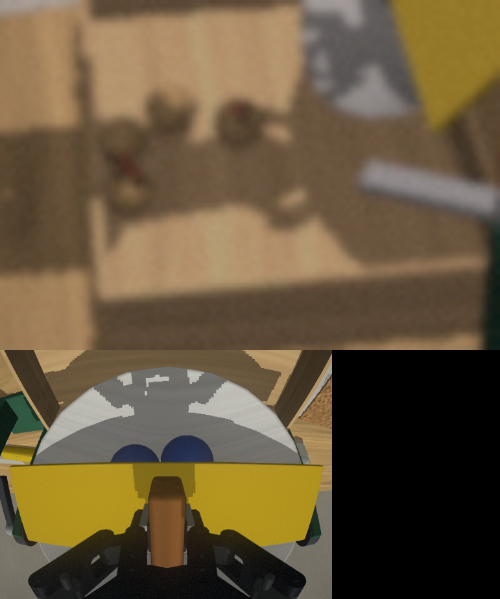

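Wrist part: the two blue balls are held at the card's edge and no heads remain in the bowl's front. The side and scene crops show the four heads in the tray. I'll bring the bowl back upright with the card on it.

```bash
for i in 1 2; do python3 steer.py '[[-10.4,0,-2.6,0,0.05,0],[-21,0,-4.7,0,0.1,0],[-31.6,0,-6.3,0,0.15,0],[-42.3,0,-7.3,0,0.2,0],[-53,0,-7.8,0,0.25,0],[-63.7,0,-7.75,0,0.3,0],[-74.5,0,-7.2,0,0.35,0],[-85.2,0,-6,0,0.4,0]]' | grep -E 'force|eef'; python3 -c "
from h import *
card_state()"; done
```

```text
eef_pos: [495.6, 59.2, 369.3]
force: [-14.0, -3.0, 12.3]
grip_force: 110.7
theta 0.389 card in rim x -32.9 z -0.8 F [-14.   -3.   12.3] T [-0.41  0.84 -0.49] 18.85
eef_pos: [572.6, 57.7, 406.8]
force: [-2.3, -3.0, 5.3]
grip_force: 109.2
theta -0.01 card in rim x -31.9 z -1.0 F [-2.3 -3.   5.3] T [ 0.06  0.16 -0.03] 19.65
```

```bash
python3 steer.py '[[0,0,-10,0,0,0],[0,0,-25,0,0,0],[0,0,-40,0,0,0],[0,0,-55,0,0,0],[0,0,-55,0,0,0]]' | grep -E 'force|eef'; python3 - <<'E'
from h import *
a=View('scene');b=View('side')
print(move([450.5,379.5,460],down(-.1475)))
hv=[(x[0].tolist(),x[1][4]) for x in a.blobs((8,70,90),(22,200,255),15,(180,150,260,240))];print(hv)
E
```

```text
eef_pos: [572.6, 58.0, 462.1]
force: [-0.6, -0.6, -2.2]
grip_force: 108.2
(array([127.5, 319.4,   1.9]), array([-0.007, -0.01 ,  1.702]))
[([214.3, 196.9], 5214)]
```

```bash
python3 steer.py '[[11,27,0,0,0,0.14],[22,54,0,0,0,0.28],[33,80,0,0,0,0.42],[43,107,0,0,0,0.56],[54,134,0,0,0,0.7],[64,160,0,0,0,0.84],[75,187,0,0,0,0.98],[85,214,0,0,0,1.12]]' | grep eef
python3 -c "
from h import *
print(move([450.5,379.5,260],down(-.1475)))"
```

```text
eef_pos: [490.8, 274.4, 460.6]
(array([111. ,   9. , 201.3]), array([-0.012, -0.004,  0.576]))
```

```bash
python3 steer.py '[[28,2,0,-0.003,-0.001,0.14],[56,4,0,-0.006,-0.002,0.28],[84,7,0,-0.009,-0.003,0.42],[111,9,40,-0.012,-0.004,0.576],[111,9,80,-0.012,-0.004,0.576],[111,9,125,-0.012,-0.004,0.576],[111,9,170,-0.012,-0.004,0.576],[111,9,201,-0.012,-0.004,0.576]]' | grep eef
python3 - <<'E'
from h import *
print(move([450.5,379.5,191],down(-.1475)))
w=View('wrist','w6')
E
```

```text
eef_pos: [449.7, 377.8, 257.3]
(array([ 1.9,  0.7, 66.3]), array([-0.002,  0.002,  0.006]))
```

View pics/w6.png

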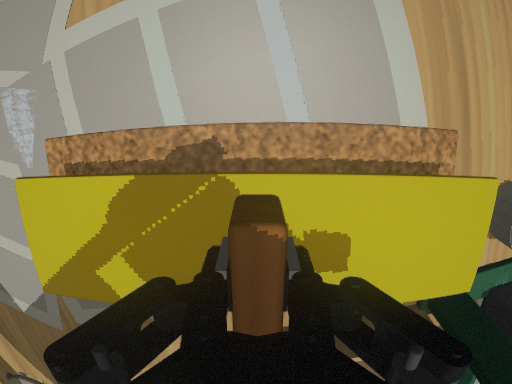

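Wrist view: the card is over the mat, whose far edge runs from (46,138) through (252,123) to (457,130), parallel to the card's edge.

```bash
python3 - <<'E'
from h import *
w=View('wrist')
P=w.plane([(46,138),(457,130)],4)[:,:2]; d=P[1]-P[0]; L=np.hypot(*d); n=np.array([d[1],-d[0]])/L
print(P.round(1),L,np.degrees(np.arctan2(d[1],d[0])),'centre',P.mean(0)+60*n)
s=ctrl.sense(); r=rot(s['ee_rot']).as_matrix(); print('card', s['eef_pos']+r@[-4.5,1.5,187.2])
E
python3 steer.py '[[2,0.7,20,0,0,0.006],[2,0.7,40,0,0,0.006],[2,0.7,54,0,0,0.006],[2,0.7,60,0,0,0.006],[2,0.7,63,0,0,0.006],[2,0.7,65,0,0,0.006],[2,0.7,65,0,0,0.006],[2,0.7,65,0,0,0.006]]'
```

```text
[[271.1 464.5]
 [625.8 419.3]] 357.563860244721 -7.261845277620565 centre [440.8690618  382.38877013]
card [449.13331481 372.19019601  69.25268231]
time_s: 22.75
eef_pos: [452.1, 380.3, 197.1]
ee_rot: [0.0, 0.757, 0.653, 0.001]
force: [-0.3, 0.4, -1.5]
grip_width: 0.266
grip_force: 108.2
```

```bash
python3 steer.py '[[4,-2,2,0,0,-0.01],[4,-2,4,0,0,-0.01],[4,-2,5,0,0,-0.01],[4,-2,6,0,0,-0.01],[4,-2,6.5,0,0,-0.01],[4,-2,6.5,0,0,-0.01]]'|grep -E 'eef|force'
python3 steer.py '[[0,0,0,0,0,0],[0,0,0,0,0,0],[0,0,0,0,0,0],[0,0,0,0,0,0],[0,0,0,0,0,0],[0,0,-30,0,0,0],[0,0,-80,0,0,0],[0,0,-130,0,0,0]]' 1 | grep -E 'eef|grip'
python3 steer.py '[[0,0,-40,0,0,0],[0,0,-80,0,0,0],[0,0,-120,0,0,0],[0,0,-150,0,0,0],[0,0,-150,0,0,0]]' | grep -E 'eef|grip'
python3 - <<'E'
from h import *
w=View('wrist'); a=View('scene','sc3'); b=View('side','sd3')
y=w.blobs((22,150,90),(33,255,255),200)
cs=np.vstack(cv2.findContours(y[0][2].astype(np.uint8),0,1)[0])
print(cv2.minAreaRect(w.plane(cs[:,0],10)[:,:2].astype(np.float32)))
c=lambda f,x0,y0,x1,y1:cv2.resize(cv2.imread('pics/'+f)[y0:y1,x0:x1],(560,290),interpolation=cv2.INTER_CUBIC)
cv2.imwrite('pics/m4.png',np.vstack([c('sc3.png',180,140,390,249),c('sd3.png',190,130,360,218)]))
for v in(a,b): print([(x[0].tolist(),x[1]) for x in v.blobs((0,80,15),(13,255,85),100,(120,300,350,384))])
print(ctrl.sense()['eef_pos'],ctrl.sense()['joints'].round(2))
E
```

```text
eef_pos: [450.5, 384.6, 191.2]
force: [-5.8, -3.4, 9.5]
grip_force: 110.0
eef_pos: [450.2, 384.3, 321.2]
grip_width: 1.001
grip_force: 0.0
eef_pos: [449.7, 384.2, 474.5]
grip_width: 1.0
grip_force: 0.0
((459.88421630859375, 344.47314453125), (90.94763946533203, 330.5721435546875), 81.96562194824219)
[([165.2, 360.7], [149, 340, 33, 44, 624]), ([148.8, 327.1], [130, 311, 37, 33, 479])]
[([326.1, 339.5], [311, 326, 30, 32, 384]), ([286.9, 332.7], [277, 320, 17, 32, 328])]
[450.10348234 384.34672399 468.74834798] [ 0.51  0.43  1.16 -0.    1.55  0.65]
```

View pics/m4.png

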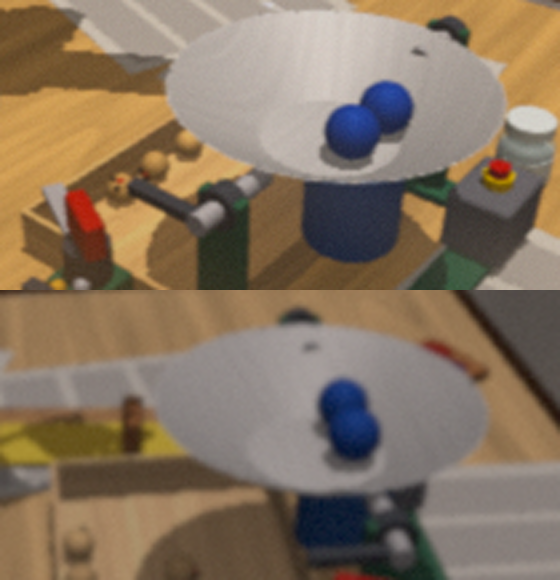

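The bowl holds only the two blue balls and the heads are in the tray. The card was knocked about 36 mm off its mat, and now lies at (460,344). I'll regrasp and re-lay it.

```bash
python3 -c "
from h import *
print(move([459.9,344.5,192],down(-.1402)))"
```

```text
(array([-38. ,  15.2, 276.8]), array([0.   , 0.   , 0.002]))
```

```bash
python3 steer.py '[[-38,15,0,0,0,0],[-38,15,45,0,0,0],[-38,15,95,0,0,0],[-38,15,145,0,0,0],[-38,15,190,0,0,0],[-38,15,230,0,0,0],[-38,15,260,0,0,0],[-38,15,275,0,0,0]]'|grep -E 'eef|force'
python3 steer.py '[[0,0,0,0,0,0],[0,0,0,0,0,0],[0,0,0,0,0,0],[0,0,0,0,0,0],[0,0,0,0,0,0],[0,0,0,0,0,0],[0,0,0,0,0,0],[0,0,0,0,0,0]]' 0 60
python3 -c "
from h import *
print(move([448,382,205],down(-.14)))"
```

```text
eef_pos: [459.1, 344.2, 191.1]
force: [1.1, -0.1, 0.1]
grip_force: 0.0
time_s: 26.4
eef_pos: [460.4, 345.0, 196.3]
ee_rot: [0.001, 0.754, 0.657, 0.002]
force: [-0.6, 0.2, 5.6]
grip_width: 0.277
grip_force: 60.7
(array([ 35. , -17.3,  -8.7]), array([ 0.003, -0.002,  0.002]))
```

```bash
python3 steer.py '[[0,0,-12,0,0,0],[0,0,-18,0,0,0],[18,-9,-18,0,0,0],[36,-17,-18,0,0,0],[36,-17,-18,0,0,0],[36,-17,-10,0,0,0],[36,-17,-4,0,0,0],[36,-17,-1,0,0,0]]'|grep -E 'eef|force'
python3 steer.py '[[0,0,1,0,0,0],[0,0,2,0,0,0],[0,0,2,0,0,0],[0,0,2,0,0,0]]' |grep -E 'eef|force'
```

```text
eef_pos: [448.4, 382.1, 196.2]
force: [-12.1, -9.4, 30.7]
grip_force: 63.8
eef_pos: [448.4, 382.1, 196.3]
force: [-12.0, -9.0, 25.8]
grip_force: 63.4
```

```bash
python3 steer.py '[[0,0,-2,0,0,0],[0,0,-2,0,0,0],[0,0,-2,0,0,0],[0,0,-2,0,0,0],[0,0,-2,0,0,0],[0,0,-30,0,0,0],[0,0,-80,0,0,0],[0,0,-130,0,0,0]]' 1 | grep -E 'eef|grip'
python3 steer.py '[[0,0,-45,0,0,0],[0,0,-90,0,0,0],[0,0,-130,0,0,0],[0,0,-150,0,0,0],[0,0,-150,0,0,0]]' | grep -E 'eef|grip'
python3 - <<'E'
from h import *
w=View('wrist')
y=w.blobs((22,150,90),(33,255,255),200)
cs=np.vstack(cv2.findContours(y[0][2].astype(np.uint8),0,1)[0])
print(cv2.minAreaRect(w.plane(cs[:,0],10)[:,:2].astype(np.float32)))
print(move([520,-385,470],down(np.pi/2)),ctrl.sense()['joints'].round(2))
E
```

```text
eef_pos: [447.9, 382.6, 325.0]
grip_width: 1.0
grip_force: 0.0
eef_pos: [447.6, 382.6, 476.9]
grip_width: 1.0
grip_force: 0.0
((450.839599609375, 380.60797119140625), (90.63310241699219, 330.4117431640625), 82.02603149414062)
(array([-750.4,  177.1,    3.7]), array([ 4.000e-03,  1.000e-03, -1.709e+00])) [ 0.51  0.42  1.16 -0.    1.55  0.65]
```

```bash
python3 steer.py '[[-46,13,0,0,0,0],[-92,27,0,0,0,0],[-139,41,0,0,0,0],[-185,54,0,0,0,0],[-231,68,0,0,0,0],[-277,82,0,0,0,0],[-324,95,0,0,0,0],[-370,109,0,0,0,0]]' | grep eef
python3 steer.py '[[-46,13,0,0,0,-0.03],[-92,27,0,0,0,-0.06],[-139,41,0,0,0,-0.09],[-185,54,0,0,0,-0.14],[-231,68,10,0,0,-0.14],[-277,82,30,0,0,-0.14],[-324,95,50,0,0,-0.14],[-370,109,70,0,0,-0.14]]' | grep eef
python3 - <<'E'
from h import *
print(ctrl.sense()['joints'].round(2),ctrl.sense()['eef_pos'])
w=View('wrist','w7')
for x in w.blobs((0,70,15),(14,255,110),400)[:5]:
    print(x[0],x[1]); cs=max(cv2.findContours(x[2].astype(np.uint8),0,1)[0],key=cv2.contourArea); print(cv2.minAreaRect(w.plane(cs[:,0],24)[:,:2].astype(np.float32)))
E
```

```text
eef_pos: [504.7, -0.9, 472.1]
eef_pos: [560.9, -376.0, 403.4]
[-0.76  0.66  0.96  0.    1.52 -0.77] [ 560.90209975 -375.98953938  403.38060504]
[286.2  11.9] [243, 0, 80, 30, 954]
((592.2113037109375, -185.8583526611328), (93.26199340820312, 38.906551361083984), 2.2435522079467773)
[290.5 212.5] [281, 190, 20, 45, 653]
((603.4699096679688, -430.0716247558594), (19.39704704284668, 58.855316162109375), 9.859519004821777)
```

View pics/w7.png

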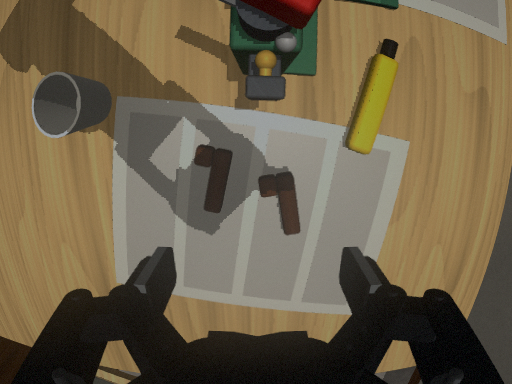

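Wrist view: leg A has its shank from (223,150) to (213,211) and its foot at (204,155). Leg B has its shank from (286,172) to (292,234) and its foot at (267,186). The tube (373,98) and mug (72,104) are clear.

```bash
python3 - <<'E'
from h import *
w=View('wrist'); a=View('scene'); b=View('side')
m=((w.hsv[:,:,1]>70)&((w.hsv[:,:,0]<14)|(w.hsv[:,:,0]>170))&(w.hsv[:,:,2]<120)).astype(np.uint8)*255
for box in((190,135,240,220),(252,160,310,245)):
    k=np.zeros_like(m); k[box[1]:box[3],box[0]:box[2]]=m[box[1]:box[3],box[0]:box[2]]
    cs=max(cv2.findContours(k,0,1)[0],key=cv2.contourArea); P=w.plane(cs[:,0],24)[:,:2]; print(len(cs),cv2.contourArea(cs),cv2.boundingRect(cs)); 
    # shank: lower 2/3 rows of contour
    y0=cs[:,0,1].min(); y1=cs[:,0,1].max(); L=cs[:,0][cs[:,0,1]>y0+.4*(y1-y0)]
    r=cv2.minAreaRect(w.plane(L,24)[:,:2].astype(np.float32)); print('shank part',r)
    print('whole',cv2.minAreaRect(P.astype(np.float32)))
print('pick A',w.plane([(225,150),(214,211)],24)[:,:2].round(1).tolist(),'B',w.plane([(287,172),(292,234)],24)[:,:2].round(1).tolist())
for v in(a,b):
    print(v.n,[(x[0].tolist(),x[1]) for x in v.blobs((105,150,40),(130,255,255),60,(240,140,350,215))],[(x[0].tolist(),x[1]) for x in v.blobs((0,80,15),(13,255,85),100,(120,300,350,384))])
E
```

```text
258 580.0 (207, 149, 25, 62)
shank part ((508.84429931640625, -404.4835205078125), (47.517337799072266, 19.42312240600586), 78.95635986328125)
whole ((511.73583984375, -390.004150390625), (76.87425994873047, 19.56450653076172), 77.6537094116211)
135 564.5 (282, 178, 21, 55)
shank part ((603.1477661132812, -436.140625), (19.89496612548828, 44.14252853393555), 8.60845947265625)
whole ((601.0874633789062, -423.77099609375), (19.861230850219727, 69.43057250976562), 9.581859588623047)
pick A [[521.4, -354.2], [505.1, -429.8]] B [[594.1, -380.8], [602.6, -461.1]]
scene [([319.5, 183.3], [305, 172, 30, 23, 386])] [([165.1, 359.9], [149, 339, 33, 45, 643]), ([149.6, 325.9], [130, 309, 38, 35, 510])]
side [([291.1, 201.0], [282, 195, 19, 13, 234])] [([326.2, 340.0], [311, 327, 30, 31, 368]), ([286.8, 332.5], [277, 319, 17, 33, 313])]
```

```bash
python3 - <<'E'
from h import *
v=View('side');w=View('wrist')
print('height A',tri((w,v),((219,180),(286.9,332.5))),'B',tri((w,v),((289,205),(328,343))))
print(move([511,-398,175],down(-.204)),ctrl.sense()['eef_pos'])
E
```

```text
height A (array([ 510.18756039, -386.43693787,   14.25131906]), [4.2, 4.2]) B (array([ 600.98194811, -423.21362306,    5.48700494]), [3.3, 3.3])
(array([-25. , -50.7, 231.4]), array([ 0.002, -0.001,  0.207])) [ 561.21531162 -373.01627212  406.5439644 ]
```

```bash
python3 steer.py '[[-12,-25,20,0,0,0.1],[-25,-51,60,0,0,0.207],[-25,-51,105,0,0,0.207],[-25,-51,150,0,0,0.207],[-25,-51,190,0,0,0.207],[-25,-51,215,0,0,0.207],[-25,-51,226,0,0,0.207],[-25,-51,226,0,0,0.207]]' 0.7|grep -E 'eef|force'
python3 -c "
from h import *
print(move([511,-398,175],down(-.204)))
w=View('wrist','w8')"
```

```text
eef_pos: [510.8, -398.2, 180.3]
force: [-1.2, 0.3, -0.4]
grip_force: 0.0
(array([0.2, 0.2, 5.3]), array([ 0.001, -0.001,  0.   ]))
```

View pics/w8.png

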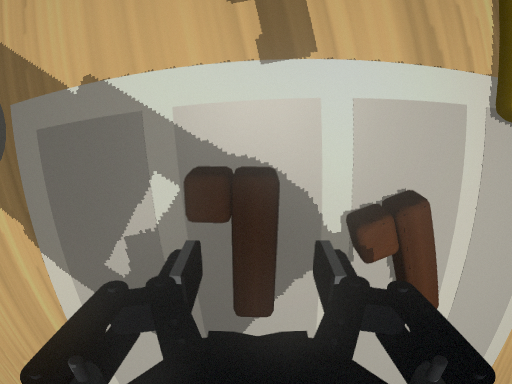

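The leg shank lies centred between the fingers at (255,240), with the foot clear at (208,195).

```bash
python3 steer.py '[[0,0,3,0,0,0],[0,0,5,0,0,0],[0,0,5,0,0,0],[0,0,5,0,0,0]]' |grep -E 'eef|force'
python3 steer.py '[[0,0,0,0,0,0],[0,0,0,0,0,0],[0,0,0,0,0,0],[0,0,0,0,0,0],[0,0,0,0,0,0],[0,0,0,0,0,0]]' 0 40 |grep -E 'grip|force'
python3 steer.py '[[0,0,-20,0,0,0],[0,0,-60,0,0,0],[0,0,-110,0,0,0],[0,0,-160,0,0,0],[0,0,-210,0,0,0],[0,0,-250,0,0,0],[0,0,-280,0,0,0],[0,0,-280,0,0,0]]' |grep -E 'eef|grip'
python3 - <<'E'
from h import *
a=View('scene');b=View('side')
for v,l in((a,[(312,188.8),(324.8,180.2)]),(b,[(298.4,173.1),(294.4,164.3)])): print(v.plane(l,187)[:,:2].round().tolist())
print(move([555,60,455],down(-.022)),ctrl.sense()['joints'].round(2))
E
```

```text
eef_pos: [510.6, -399.1, 175.8]
force: [-0.6, -0.1, -1.2]
grip_force: 0.0
force: [-0.7, -0.7, 3.4]
grip_width: 0.245
grip_force: 40.0
eef_pos: [509.8, -398.8, 460.0]
grip_width: 0.247
grip_force: 39.6
[[638.0, 47.0], [643.0, 102.0]]
[[640.0, 48.0], [641.0, 103.0]]
(array([ 4.587e+02, -4.940e+01,  3.000e-01]), array([ 0.001, -0.001, -0.183])) [-0.84  0.58  0.98  0.    1.59 -0.64]
```

```bash
python3 steer.py '[[50,-3,0,0,0,0],[100,-6,0,0,0,-0.05],[150,-10,0,0,0,-0.1],[200,-13,0,0,0,-0.15],[250,-16,0,0,0,-0.183],[300,-20,0,0,0,-0.183],[350,-23,0,0,0,-0.183],[400,-26,0,0,0,-0.183]]' |grep -E 'eef|grip'
python3 -c "
from h import *
print(move([572,50,350],down(-.022)))"
```

```text
eef_pos: [565.8, -1.1, 453.8]
grip_width: 0.247
grip_force: 39.6
(array([ 51.1,   5.2, 103.9]), array([-0.001, -0.001, -0.   ]))
```

```bash
python3 steer.py '[[40,4,0,0,0,0],[51,5,20,0,0,0],[51,5,50,0,0,0],[51,5,75,0,0,0],[51,5,90,0,0,0],[51,5,98,0,0,0],[51,5,101,0,0,0],[51,5,101,0,0,0]]' |grep -E 'eef|force'
python3 -c "
from h import *
print(move([572,50,350],down(-.022)))"
python3 steer.py '[[0,0,0,0,0,0],[0,0,0,0,0,0],[0,0,0,0,0,0]]' |grep -E 'eef|force'
```

```text
eef_pos: [572.2, 47.8, 354.4]
force: [-0.1, -0.7, 0.0]
grip_force: 39.6
(array([ 2.2, -0.2,  4.4]), array([ 0.001, -0.001, -0.   ]))
eef_pos: [572.2, 47.8, 355.2]
force: [0.2, 1.2, 0.5]
grip_force: 39.6
```

```bash
python3 steer.py '[[0,0,3,0,0,0],[0,0,6,0,0,0],[0,0,9,0,0,0],[0,0,9,0,0,0]]' |grep -E 'eef|force'
python3 steer.py '[[0,0,0,0,0,0],[0,0,0,0,0,0],[0,0,0,0,0,0],[0,0,-10,0,0,0],[0,0,-30,0,0,0],[0,0,-60,0,0,0],[0,0,-90,0,0,0],[0,0,-115,0,0,0]]' 0.45 |grep -E 'eef|grip'
python3 - <<'E'
from h import *
a=View('scene');b=View('side')
for v,bx in((a,(240,140,372,215)),(b,(237,135,340,195))):
    print(v.n,[(x[0].tolist(),x[1]) for x in v.blobs((0,80,10),(14,255,100),20,bx)],[(x[0].tolist(),x[1]) for x in v.blobs((105,150,40),(130,255,255),60,bx)])
print(move([600,-428,400],down(.131)),ctrl.sense()['joints'].round(2))
E
```

```text
eef_pos: [572.1, 47.8, 345.1]
force: [-0.5, -0.3, 0.0]
grip_force: 39.6
eef_pos: [571.7, 47.9, 463.4]
grip_width: 0.45
grip_force: 0.0
scene [([292.8, 181.5], [283, 172, 21, 21, 230])] [([319.2, 183.9], [304, 172, 31, 25, 424])]
side [([274.9, 175.9], [267, 170, 16, 16, 129]), ([337.1, 140.1], [334, 136, 7, 9, 31])] [([296.5, 170.0], [289, 159, 16, 23, 252])]
(array([-475.1,   38.2,   65.6]), array([ 0.009,  0.001, -0.153])) [-0.12  0.39  1.24  0.    1.51 -0.1 ]
```

```bash
python3 steer.py '[[-50,4,0,0,0,0],[-100,8,0,0,0,0],[-150,12,0,0,0,0],[-200,16,0,0,0,-0.05],[-250,20,0,0,0,-0.1],[-300,24,0,0,0,-0.153],[-350,28,0,0,0,-0.153],[-400,32,0,0,0,-0.153]]' 0.7|grep eef
python3 steer.py '[[-40,-5,10,0,0,0],[-74,-5,40,0,0,0],[-74,-5,60,0,0,0],[-74,-5,60,0,0,0],[-74,-5,60,0,0,0]]' |grep eef
python3 - <<'E'
from h import *
w=View('wrist'); b=View('side')
m=((w.hsv[:,:,1]>70)&((w.hsv[:,:,0]<14)|(w.hsv[:,:,0]>170))&(w.hsv[:,:,2]<150)).astype(np.uint8)*255
m[260:]=0; m[:120]=0; m[:,:150]=0; m[:,360:]=0
cs=max(cv2.findContours(m,0,1)[0],key=cv2.contourArea); print(cv2.contourArea(cs),cv2.boundingRect(cs),cs[:,0][:: max(1,len(cs)//12)].tolist())
P=w.plane(cs[:,0],24)[:,:2]; r=cv2.minAreaRect(P.astype(np.float32)); print(r)
y0=cs[:,0,1].min(); y1=cs[:,0,1].max(); L=cs[:,0][cs[:,0,1]>y0+.45*(y1-y0)]; r2=cv2.minAreaRect(w.plane(L,24)[:,:2].astype(np.float32)); print(r2)
M=cv2.moments(cs); print('tri',tri((w,b),((M['m10']/M['m00'],M['m01']/M['m00']),(326.2,340))))
print(ctrl.sense()['eef_pos'],move([*r2[0],175],down(.131)))
E
```

```text
eef_pos: [594.7, -353.5, 460.4]
eef_pos: [600.0, -425.0, 401.4]
171.5 (230, 136, 17, 18) [[237, 136], [234, 138], [230, 141], [231, 147], [231, 149], [233, 151], [238, 151], [243, 152], [244, 148], [245, 145], [244, 141], [240, 138], [238, 138]]
((575.2978515625, -396.6927185058594), (18.914409637451172, 20.221866607666016), 7.0661749839782715)
((575.8851928710938, -401.3929443359375), (18.91280746459961, 10.758893966674805), 6.990515232086182)
tri (array([ 585.46196903, -406.66139391,    2.19650129]), [13.1, 13.1])
[ 600.04398708 -424.62984105  403.01316026] (array([ 26.8, -21.8, 227.9]), array([0.004, 0.002, 0.001]))
```

```bash
python3 -c "
from h import *
print(move([601.2,-429.5,175],down(.127)))"
```

```text
(array([ -4.4,  -0.4, 228. ]), array([0.004, 0.002, 0.005]))
```

```bash
python3 steer.py '[[-4.4,1,40,0,0,0],[-4.4,1,85,0,0,0],[-4.4,1,130,0,0,0],[-4.4,1,170,0,0,0],[-4.4,1,200,0,0,0],[-4.4,1,218,0,0,0],[-4.4,1,226,0,0,0],[-4.4,1,227,0,0,0]]'|grep -E 'eef|force'
python3 - <<'E'
from h import *
w=View('wrist'); m=((w.hsv[:,:,1]>70)&((w.hsv[:,:,0]<16)|(w.hsv[:,:,0]>165))&(w.hsv[:,:,2]<190)).astype(np.uint8)*255
for r in(210,240,270,295):
    x=np.where(m[r]>0)[0]; x=x[(x>205)&(x<310)]; print(r,x.min() if len(x) else 0,x.max() if len(x) else 0)
E
python3 steer.py '[[0,0,0,0,0,0],[0,0,0,0,0,0],[0,0,0,0,0,0],[0,0,0,0,0,0],[0,0,0,0,0,0],[0,0,0,0,0,0]]' 0 40 |grep -E 'grip|force'
```

```text
eef_pos: [602.2, -429.6, 174.3]
force: [0.4, -0.2, 0.3]
grip_force: 0.0
210 206 275
240 231 276
270 233 276
295 235 276
force: [-0.3, -0.1, 6.3]
grip_width: 0.248
grip_force: 39.8
```

```bash
python3 steer.py '[[0,0,-20,0,0,0],[0,0,-60,0,0,0],[0,0,-110,0,0,0],[0,0,-160,0,0,0],[0,0,-210,0,0,0],[0,0,-250,0,0,0],[0,0,-282,0,0,0],[0,0,-282,0,0,0]]' |grep -E 'eef|grip'
python3 - <<'E'
from h import *
a=View('scene');b=View('side')
print('A',tri((a,b),((292.8,181.5),(274.9,175.9))))
print(move([587,32,460],down(-.022)))
E
```

```text
eef_pos: [600.8, -429.2, 461.1]
grip_width: 0.252
grip_force: 39.0
A (array([569.18372309,  67.37423867, 171.86190897]), [0.3, 0.3])
(array([459.7,  46. ,  -4.7]), array([ 0.002, -0.001,  0.153]))
```

```bash
python3 steer.py '[[50,5,0,0,0,0],[100,10,0,0,0,0.05],[150,15,0,0,0,0.1],[200,20,0,0,0,0.153],[250,25,0,0,0,0.153],[300,30,0,0,0,0.153],[350,35,0,0,0,0.153],[400,40,0,0,0,0.153]]' |grep -E 'eef|grip_w'
python3 steer.py '[[40,5,0,0,0,0],[61,7,20,0,0,0],[61,7,45,0,0,0],[61,7,65,0,0,0],[61,7,75,0,0,0],[61,7,75,0,0,0]]' |grep -E 'eef|force'
python3 -c "
from h import *
print(move([587,32,370],down(-.022)))"
```

```text
eef_pos: [588.2, -28.0, 453.8]
grip_width: 0.248
eef_pos: [597.1, 30.8, 378.6]
force: [-0.6, -0.2, 0.5]
grip_force: 39.0
(array([  1. , -10.1,   8.6]), array([-0.003, -0.001, -0.   ]))
```

```bash
python3 steer.py '[[0,-10,0,0,0,0],[0,-10,4,0,0,0],[0,-10,8,0,0,0],[0,-10,10,0,0,0],[0,-10,10,0,0,0]]' |grep -E 'eef|force'
python3 steer.py '[[0,0,0,0,0,0],[0,0,0,0,0,0],[0,0,0,0,0,0],[0,0,-10,0,0,0],[0,0,-30,0,0,0],[0,0,-60,0,0,0],[0,0,-90,0,0,0],[0,0,-115,0,0,0]]' 0.42 |grep -E 'eef|grip'
python3 - <<'E'
from h import *
a=View('scene');b=View('side');w=View('wrist')
for v,bx in((a,(240,140,372,215)),(b,(237,135,340,195)),(w,(80,60,440,330))):
    print(v.n,[(x[0].tolist(),x[1]) for x in v.blobs((0,80,10),(14,255,100),20,bx)],[(x[0].tolist(),x[1]) for x in v.blobs((105,150,40),(130,255,255),60,bx)])
print(a.n,[(x[0].tolist(),x[1]) for x in a.blobs((0,80,15),(13,255,85),60,(120,300,350,384))])
print(move([568,-234.5,460],down(1.081)),ctrl.sense()['joints'].round(2))
E
```

```text
eef_pos: [587.5, 31.0, 370.3]
force: [-0.2, -0.2, -0.1]
grip_force: 39.0
eef_pos: [586.8, 31.2, 488.5]
grip_width: 0.417
grip_force: 0.0
scene [([295.6, 185.2], [283, 172, 28, 29, 478])] [([320.6, 184.4], [307, 172, 28, 25, 429])]
side [([281.4, 177.0], [267, 167, 26, 22, 293])] [([298.3, 170.2], [289, 159, 19, 23, 257])]
wrist [([271.6, 162.2], [259, 140, 26, 52, 989]), ([243.2, 177.3], [233, 151, 20, 51, 575]), ([218.1, 131.1], [207, 121, 23, 23, 411]), ([242.5, 130.9], [231, 121, 22, 25, 395]), ([270.6, 210.4], [262, 203, 18, 12, 129])] [([316.7, 113.2], [295, 89, 45, 50, 1737]), ([318.6, 173.3], [296, 151, 45, 46, 1540])]
scene []
(array([-266. ,  -13.2,   27.7]), array([ 0.005,  0.003, -1.103])) [-0.15  0.42  1.14  0.    1.58 -0.12]
```

```bash
python3 steer.py '[[-38,-2,0,0,0,-0.14],[-76,-4,0,0,0,-0.28],[-114,-6,0,0,0,-0.42],[-152,-8,0,0,0,-0.56],[-190,-10,0,0,0,-0.7],[-228,-12,0,0,0,-0.84],[-266,-13,0,0,0,-0.98],[-266,-13,20,0,0,-1.1]]' 0.6 |grep -E 'eef|grip_w'
python3 - <<'E'
from h import *
print(move([567.5,-234.8,377],down(1.081)))
w=View('wrist')
x=w.blobs((0,130,50),(9,255,255),200)[0]
cs=max(cv2.findContours(x[2].astype(np.uint8),0,1)[0],key=cv2.contourArea); print(x[0],x[1],cv2.minAreaRect(w.plane(cs[:,0],236)[:,:2].astype(np.float32)))
E
```

```text
eef_pos: [567.6, -238.7, 465.8]
grip_width: 0.602
(array([ 2.2,  3.4, 88.8]), array([ 0.   ,  0.004, -0.002]))
[261.4 204.1] [250, 168, 25, 74, 1720] ((565.4899291992188, -232.2202606201172), (16.901344299316406, 55.337371826171875), 61.27579879760742)
```

```bash
python3 steer.py '[[2,3.4,30,0,0,0],[2,3.4,55,0,0,0],[2,3.4,70,0,0,0],[2,3.4,80,0,0,0],[2,3.4,87,0,0,0],[2,3.4,87,0,0,0],[2,3.4,87,0,0,0]]' |grep -E 'eef|force'
python3 -c "
from h import *
print(move([567.5,-234.8,377],down(1.081)))"
python3 steer.py '[[0,0,0,0,0,0],[0,0,0,0,0,0],[0,0,0,0,0,0],[0,0,0,0,0,0],[0,0,0,0,0,0]]' 0 40|grep -E 'grip|force'
```

```text
eef_pos: [568.4, -230.6, 379.2]
force: [-0.5, 0.1, -0.2]
grip_force: 0.0
(array([-1.2, -4.2,  2.2]), array([ 0.001,  0.002, -0.003]))
force: [-14.1, -18.4, 5.1]
grip_width: 0.203
grip_force: 42.0
```

```bash
python3 steer.py '[[-1,-4,1,0,0,0.05],[-1,-4,1,0,0,0.2],[-1,-4,1,0,0,0.35],[-1,-4,1,0,0,0.5],[-1,-4,1,0,0,0.65],[-1,-4,1,0,0,0.8],[-1,-4,1,0,0,0.95],[-1,-4,1,0,0,1.07]]' |grep -E 'eef|force'
python3 steer.py '[[0,0,0,0,0,0.03],[0,0,0,0,0,0.03],[0,0,0,0,0,0.03],[0,0,0,0,0,0.03]]' |grep -E 'eef|force'
python3 -c "
from h import *
s=ctrl.sense();r=rot(s['ee_rot']).as_matrix();print(np.arctan2(r[1,1],r[0,1]),s['wrist_torque'],s['joints'].round(2))"
```

```text
eef_pos: [566.7, -234.9, 379.9]
force: [-9.0, 0.4, 11.2]
grip_force: 43.1
eef_pos: [566.7, -234.9, 379.9]
force: [-8.5, 0.4, 12.3]
grip_force: 43.1
-0.02249579711973874 [0.04573269 1.43455807 0.009465  ] [-0.58  0.53  1.25 -0.    1.36 -0.56]
```

Yaw is back to −0.022, i.e. shut. Release, rise and check everything numerically.

```bash
python3 steer.py '[[0,0,0,0,0,0],[0,0,0,0,0,0],[0,0,0,0,0,0],[0,0,-20,0,0,0],[0,0,-50,0,0,0],[0,0,-90,0,0,0],[0,0,-120,0,0,0],[0,0,-120,0,0,0]]' 0.6|grep -E 'eef|grip_w'
python3 - <<'E'
from h import *
w=View('wrist')
x=w.blobs((0,130,50),(9,255,255),200)[0]
cs=max(cv2.findContours(x[2].astype(np.uint8),0,1)[0],key=cv2.contourArea); print('knob',x[0],x[1],cv2.minAreaRect(w.plane(cs[:,0],236)[:,:2].astype(np.float32)))
b=View('side')
y=b.blobs((22,150,60),(34,255,255),60,(170,155,245,195)); 
for q in y:
    cs=np.vstack(cv2.findContours(q[2].astype(np.uint8),0,1)[0]); print('card side',q[0],q[1],cv2.minAreaRect(b.plane(cs[:,0],10)[:,:2].astype(np.float32)))
print('grip',[(q[0],q[1]) for q in b.blobs((5,120,20),(20,255,180),15,(215,150,240,185))])
print(move([450,300,480],down(-.14)))
E
```

```text
eef_pos: [566.8, -234.3, 502.0]
grip_width: 0.596
knob [255.3 194.9] [245, 164, 21, 63, 1205] ((568.3319091796875, -231.89744567871094), (54.29298782348633, 16.385011672973633), 89.10533142089844)
card side [212.  173.3] [186, 168, 57, 11, 541] ((396.66424560546875, 378.3761291503906), (77.1360092163086, 221.447509765625), 81.54493713378906)
grip [(array([227.2, 167.7]), [225, 160, 6, 16, 74]), (array([227. , 179.5]), [216, 179, 23, 2, 46])]
(array([ 531.9, -128.9,   17.2]), array([ 0.002, -0.001,  0.118]))
```

```bash
python3 steer.py '[[39,-3,3,0,0,-0.14],[78,-7,6,0,0,-0.28],[118,-10,9,0,0,-0.42],[157,-14,12,0,0,-0.56],[197,-17,14,0,0,-0.7],[236,-21,17,0,0,-0.84],[275,-24,20,0,0,-0.98],[315,-27,22,0,0,-1.12]]'|grep eef
python3 -c "
from h import *
print(move([535,80,480],down(np.pi/2)))"
python3 steer.py '[[0,0,0,0,0,-0.14],[0,0,0,0,0,-0.28],[0,0,0,0,0,-0.42],[0,0,0,0,0,-0.47],[0,0,0,0,0,-0.47],[0,0,0,0,0,-0.47]]'|grep eef
python3 - <<'E'
from h import *
w=View('wrist','w9')
y=w.blobs((22,150,90),(33,255,255),200)
for q in y[:2]:
    cs=np.vstack(cv2.findContours(q[2].astype(np.uint8),0,1)[0]); print('card',q[0],q[1],cv2.minAreaRect(w.plane(cs[:,0],10)[:,:2].astype(np.float32)))
P=rim(w,(607,59.3),220,np.arange(110,256,3)); q=fit_circle(P); print('rim',q.round(1))
for x in w.blobs((0,80,10),(14,255,100),100,(60,40,450,330)): print('dark',x[1],w.plane(x[0],185)[0].round())
for x in w.blobs((105,150,40),(130,255,255),100,(60,40,450,330)): print('blue',x[1],w.plane(x[0],190)[0].round())
g=cv2.GaussianBlur(cv2.cvtColor(w.im,cv2.COLOR_RGB2GRAY),(3,3),0)[:140]
print('tray corners px',w.proj([(370,-110,55),(370,240,55),(490,-100,55),(490,230,55)]).round().tolist())
C=cv2.HoughCircles(g,cv2.HOUGH_GRADIENT,1,12,param1=80,param2=12,minRadius=8,maxRadius=18)
if C is not None:
    for c in C[0]: print('circ',c.round(1),w.plane(c[:2],23)[0].round(),w.hsv[int(c[1]),int(c[0])])
E
```

```text
eef_pos: [546.8, 82.4, 473.8]
(array([ 9.4, -7.5, -6.2]), array([ 0.   , -0.001, -0.467]))
eef_pos: [547.1, 80.9, 474.6]
card [437.1 106.3] [400, 5, 70, 197, 7482] ((451.45989990234375, 383.779541015625), (91.4832992553711, 330.2019958496094), 82.08021545410156)
rim [606.5  59.4 156.4]
dark [192, 189, 82, 42, 1919] [572.  64. 185.]
dark [179, 232, 78, 33, 1350] [604.  47. 185.]
blue [256, 267, 46, 38, 1262] [648. 103. 190.]
blue [206, 267, 39, 42, 1222] [652.  48. 190.]
tray corners px [[117.0, 42.0], [374.0, 37.0], [126.0, 125.0], [366.0, 122.0]]
circ [291.5  39.5  12.4] [376. 131.  23.] [ 20 115 151]
circ [247.5  37.5  12.1] [374.  69.  23.] [ 18 115 113]
circ [13.5 50.5 11.8] [ 329. -353.   23.] [23 26 79]
circ [401.5  93.5  17.4] [444. 299.  23.] [ 21  27 163]
circ [206.5  39.5  11.4] [374.  12.  23.] [ 18 124 103]
circ [42.5 46.5 17.4] [ 340. -277.   23.] [26 28 63]
circ [21.5 36.5 17.3] [ 307. -332.   23.] [26 27 76]
circ [132.5  40.5  17.4] [ 364. -100.   23.] [ 17 113  86]
circ [50.5 36.5 14.9] [ 326. -259.   23.] [23 32 63]
```

```bash
python3 - <<'E'
from h import *
b=View('side');a=View('scene');w=View('wrist')
P=b.plane((244.6,213.5),23); print(P.round(),w.proj(P),a.proj(P))
g=cv2.resize(cv2.cvtColor(b.im,cv2.COLOR_RGB2GRAY)[185:262,200:300],None,fx=4,fy=4,interpolation=cv2.INTER_CUBIC)
C=cv2.HoughCircles(g,cv2.HOUGH_GRADIENT,1,20,param1=60,param2=14,minRadius=14,maxRadius=28)
if C is not None:
    for c in C[0]:
        uv=(c[0]/4+200,c[1]/4+185); print(np.round(uv,1),c[2]/4,b.plane(uv,23)[0].round(),b.hsv[int(uv[1]),int(uv[0])])
print('tray edges y angles: heads expected px r in side',367*17/ np.linalg.norm(P-b.p))
# red noses in the tray, all views
for v,bx in((b,(203,188,285,255)),(w,(110,20,385,135)),(a,(180,170,262,245))):
    n=cv2.inRange(v.hsv,np.array([0,90,40]),np.array([9,255,255]))|cv2.inRange(v.hsv,np.array([172,90,40]),np.array([180,255,255])); k=np.zeros_like(n);k[bx[1]:bx[3],bx[0]:bx[2]]=n[bx[1]:bx[3],bx[0]:bx[2]]
    N,l,st,ce=cv2.connectedComponentsWithStats(k); print(v.n,[(ce[i].round(1).tolist(),int(st[i,4]),v.plane(ce[i],23)[0].round().tolist()) for i in range(1,N) if st[i,4]>=2])
E
```

```text
[[474.  80.  23.]] [[255.31854725 106.56255687]] [[265.54143909 212.01930979]]
[287.9 185.9] 3.6 [661. 223.  23.] [ 14 155  33]
[231.4 206.4] 5.25 [435. 127.  23.] [ 18  94 177]
[281.1 192.4] 5.175 [626. 184.  23.] [135  17  59]
[215.4 231.1] 5.025 [369.   4.  23.] [ 16 115 106]
tray edges y angles: heads expected px r in side 5.015915082771691
side []
wrist [([201.1, 38.7], 16, [373.0, 4.0, 23.0]), ([235.0, 37.5], 2, [374.0, 52.0, 23.0]), ([300.2, 45.9], 9, [386.0, 143.0, 23.0])]
scene [([224.5, 207.0], 2, [360.0, 24.0, 23.0]), ([211.5, 224.0], 407, [386.0, -60.0, 23.0])]
```

```bash
python3 - <<'E'
from h import *
w=View('wrist');b=View('side')
g=cv2.cvtColor(w.im,cv2.COLOR_RGB2GRAY); print('wrist rows 84-124, cols 231-285'); print(g[84:124:3,231:287:4])
g=cv2.cvtColor(b.im,cv2.COLOR_RGB2GRAY); print('side 203-226 x 230-262'); print(g[203:226:2,230:262:2])
E
```

```text
wrist rows 84-124, cols 231-285
[[151 150 152 152 153 153 151 153 153 130 159 174 185 170]
 [154 151 154 151 152 152 152 152 153 154 152 154 150 158]
 [154 152 151 151 152 152 150 151 149 152 149 151 149 147]
 [150 148 147 149 147 147 147 146 146 148 146 146 144 146]
 [146 148 145 148 145 148 143 144 143 145 146 147 149 150]
 [ 93  94  93  92  93  92  93  97  96  98 151 152 153 154]
 [ 94  97  97  96  97  96  97 100  96  97  98  98  99  97]
 [ 99  98  98  99  98  99  99  96  98  97  98  98  97  98]
 [ 98  95  99  99  98  96  97  96  96  95  96  96  97  95]
 [ 97  94  91  93  95  98  94  96  94  93  96  96  96  97]
 [ 94  92  96  91  92  94  92  95  93  96  93  95  97  97]
 [ 93  95  93  93  95  94  95  94  95  96  95  96  96  95]
 [ 97  95  94  94  97  95  94  94  95  96  95  96  95  98]
 [ 94  94  93  91  94  95  94  95  94  96  96  97  97  96]]
side 203-226 x 230-262
[[152 150 148 149 144 124  95  89  87  84  86  81  82  79  81  84]
 [155 151 146 143 115  93  82  86  89  85  88  83  80  84  83  84]
 [153 151 145 117  92  84  83  85  89  84  85  83  84  80  83  85]
 [149 150 130  96  88  82  83  83  83  85  85  86  84  84  83  83]
 [117 119  97  86  87  79  77  79  77  80  82  86  85  81  83  82]
 [ 87  90  88  86  87  79  78  83  81  72  81  85  85  83  85  79]
 [123 100  88  86  84  74  76  77  74  61  72  85  86  84  82  84]
 [131  96  90  85  87  72  67  71  65  54  71  86  86  87  85  84]
 [131  95  92  87  87  82  72  64  72  79  84  86  87  84  86  86]
 [131  95  92  85  83  87  85  81  85  91  86  87  88  86  85  84]
 [130  92  91  87  85  85  87  82  84  86  87  86  88  86  87  85]
 [135  96  90  86  85  88  85  84  82  88  87  84  85  86  87  86]]
```

```bash
python3 -c "
from rig import ctrl
print(ctrl.sense()['time_s'],ctrl.finish_job())"
```

```text
the job is handed in; nothing more can be done
49.25 None
```

I handed the job in at 49 s; no verdict came back. By my last camera checks the four heads are in the tray (one, under the bowl's lip, was seen only as a shape in the side view), both rubber balls and both legs are in the upright bowl, the latch is shut, and the card is flat on its mat after I re-laid it once when it was knocked aside.

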